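# Clamp a tube rack in the rack mixer with its tab-lock knob

### The job

Get the rack of capped blood tubes ready for mixing: slide it along the mixer's rails until it stands against the end stop under the clamp. Then pinch the two green tabs of the clamp knob together, turn the knob clockwise until the sprung pressure plate bears on the tube caps with roughly 10 N, and let the tabs spring back out so that the knob is locked there. Never press on the caps with more than 20 N, and leave the things on the bench where they are.

Things in the scene. Friction and masses are not known exactly. Their poses are not given: they have to be found in the camera images.
- mixer: White C-frame rack mixer, fixed, foot 152 x 236 mm. Origin on the bench straight below the knob axis; x from its open front to its column, y along the rails to the end stop (the rack is pushed in +y), z up. Rails: inner faces x = +-38.5 mm, tops 46 mm up, y = -155 to 74 mm. Head over the rack: x -40 to 88, y -35 to 35, z 198 to 228 mm. Column: x 51 to 85, y -28 to 28 mm.
- end_stop (a point): Middle of the rubber face of the end stop at the far (+y) end of the rails, 12 mm above the platform; axes as the mixer's. The rack's leading end panel must come to lie against this face (at most 5 mm short of it).
- tray: Black rubber platform between the rails that carries the rack: 74 x 217 x 2 mm, its top 34 mm above the bench. Origin at its underside, below the knob axis.
- rack: White tube rack with five red-capped tubes fixed in it, 71 x 140 x 115 mm, about 0.2 kg, loose. Origin centre of underside; y lengthwise (nearly the mixer's y), z up. Each end (y = +-70 mm) is an upright panel 70 mm wide, 2.5 mm thick, 115 mm high; the highest cap top is 113 mm above the origin. It starts 45 to 75 mm short of the end stop and slides easily.
- knob (a joint): Turn of the clamp knob on the head, rad: 0 at the start, grows clockwise seen from above, ends at 1.55. Locked while either tab is out; notches every 0.157 rad. A radian lowers the plate 20 mm. Free turning takes 0.02 N m; once the plate touches, each newton on the caps adds 0.020 N m (0.72 N m per further rad; 0.22 N m in all at 10 N).
- pressure_point (a point): Fixed point on the knob axis at the height of the cap tops, where the plate will press; axes as the mixer's. The plate is sprung, 1.8 N/mm, and its stem is set differently each time: it meets the caps anywhere from 0.3 to 1.0 rad of the knob, so the rise of the turning moment must tell. When the tabs are let go the plate pushes the knob back by up to one notch (5.7 N less on the caps).
- knob_grip (a point): Point on the knob axis midway between the two green tabs, 258 mm above the bench, 30 mm above the head's top. Turns with the knob: the tabs lie on its +y (left) and -y (right) sides, z up. Below it a steel notch ring, 35 mm in radius, stands 6 mm above the head: keep the fingertips above it.
- tab_left (a joint): Green release tab on the knob's +y side: 0 = sprung out, up to 0.0055 m pinched inwards; above 0.0036 m its pawl is clear of the notches; let go and stuck at 0.002 to 0.0035 m = pawl on a tooth, not locked: turn a little. Tab outer faces 54 mm apart when out, 43 mm pinched; each 20 mm wide, upright from 9 to 42 mm above the head. Spring 3 N at rest to 8.5 N fully in.
- tab_right (a joint): The same tab on the knob's -y side; pinching moves it inwards, 0 to 0.0055 m.
- timer: White bench timer, 66 x 64 x 18 mm, bystander; origin centre of its underside.
- oil_dropper: Small white dropper bottle with a red tip, 26 x 26 x 66 mm, bystander; origin centre of its underside.
- cell_counter: Grey hand tally counter, 69 x 53 x 21 mm, bystander; origin centre of its underside.
- forceps: Steel forceps lying flat, 10 x 124 x 10 mm, bystander; origin centre of its underside.

How it is judged (in metres and radians):
On the way, in this order (a step that is already met when the one before it is completed fails the run):
1. the rack stands home against the end stop, with the clamp not yet turned (y of rack in the frame of mixer above -0.017 m and value of joint knob below 0.08 rad), for 0.2 s.
2. both tabs are pinched in while the knob turns (value of joint each of tab_left, tab_right above 0.003 m and value of joint knob above 0.2 rad), for 0.1 s.
At the end, for the whole second after the job is handed in: The rack stands upright against the end stop (at most 5 mm short of it), pressed on the platform with 7 to 17 N, its own weight of about 2 N included (5 to 15 N on the caps); both tabs have sprung out (within 1.5 mm), so the knob is locked and still (y of rack in the frame of mixer above -0.017 m and x of rack in the frame of mixer between -0.006 and 0.006 m and angle between rack's own z axis and vertical below 0.03 rad and contact force between rack and tray between 7 and 17 N and value of joint each of tab_left, tab_right below 0.0015 m and velocity of joint knob between -0.05 and 0.05 rad/s); the robot touches nothing.
It fails at once if with the clamp turned down, the rack is pressed on its platform with more than 23 N (over 20 N on the caps) (contact force between rack and tray above 23 N and value of joint knob above 0.2 rad).
It fails at once if a bystander is moved more than 3 cm (distance of any of timer, oil_dropper, cell_counter, forceps from where it was at the start of the episode above 0.03 m).
It also fails if it takes over 64 s, if anything falls off the work surface, if the arm or the gripper's body presses on something with over 40 N, if the wrist force passes 120 N, or if a joint passes its speed limit or range.

### The arm

A 6-joint arm with a two-finger parallel gripper is mounted at the origin on a cart in front of the work surface, level with it; the furniture and walls round the work are solid. World frame = base frame: x ahead of the robot, y to its left, z up, the work surface at z = 0. Lengths are in mm, angles in rad, forces in N, time in s.
With the tool pointing down it reaches from about 300 to 1000 mm from the base axis. Payload 5.1 kg.
Tool frame: the origin (TCP) lies at the very end of the fingers, on their centre line; the grasp point (between the pads) lies 19 mm behind it (r.tcp_to_grasp is the distance from the TCP to the grasp point, in mm); z points along the fingers, y is the direction in which the jaws open and shut (so a half turn about z gives the same grasp; the last joint's range is limited). The gripper opens to 95 mm and grips with 3 to 60 N. Pads are 20 mm wide; open, the fingers measure 119 mm over their backs; the gripper's body (75 mm by 180 mm) begins 59 mm behind the grasp point.
Start: joints at [1.211, 0.124, 1.65, -0, 1.367, -0.083], TCP at [177.653, 625.239, 214.656] pointing down, gripper open.
Joint ranges: [-2.61, 2.61], [-1.02, 2.33], [0.03, 2.71], [-1.35, 4.49], [0.32, 2.68], [-2.91, 2.91]. Speed limits (rad/s): [2.57, 2.57, 3.14, 3.14, 3.14, 3.14].

### API

Orientations are given as a unit quaternion [x, y, z, w].
In Python, from bench import r, optics gives the robot as it stands.
- The arm moves only by the tool step_arm, never from a script. Its argument "moves" is a list of rows, each an object with "fingers": the finger opening in mm, from 0 to 95.1; "travel": the shift along the tool's x, y, z in units of 50 mm (1.0 is 50 mm), a list of three; "roll": the turn about the tool's z in units of 6 degrees (1.0 is 6 degrees). A call has 1 to 5 rows; each row shifts and turns the commanded pose from where the row before left it, along the tool's axes as they then stand; what a row does not reach is not made up. A row lasts 1/10 s, in which the tool goes at most 50 mm and 8.59 degrees, less where a joint would pass 70% of its speed; a pose out of reach is approached as far as the arm can. A call is refused whole if a number of a shift passes 1 or a number of a turn 1, either way. A call with a gripper value outside its range is refused whole. The fingers move at their own pace and stop on an object; "grip_force" is the grip in N (left out, the last holds). Time passes only in rows, so rows that do not move let the fingers close. It gives the time, the measured TCP pose, the force and the opening at its end, in the units of the state.
- r.state(): the state, without advancing time (a new reading comes with each control period).
- optics.get_image(name): name is "side" or "top" or "wrist"; returns (picture, depth): 400x640x3 uint8, red, green, blue; 400x640 float32, mm along the optical axis (not along the pixel's ray), 0 where there is no reading.
- optics.get_calibration(name): a dict with "camera_matrix" (3x3 intrinsics, pixels), "rvec" (rotation vector, rad) and "tvec" (3), from world to camera coordinates, as OpenCV has them; the wrist camera has in their place "hand_eye" (4x4, takes a point from camera to tool coordinates, whose origin is the TCP and whose axes are the flange's). Camera axes: x right, y down, z forward; pixel columns grow to the right and rows downward; lengths in mm; the calibration is good to about 2 mm. The wrist camera is an equidistant fisheye: a pixel r from the principal point sees the ray r / f radians off the axis. A picture is of the moment at which its call begins: read the wrist's pose just before it. get_calibration takes no time and is no camera call.
- r.hand_in(): hands the job in, once; it reports no verdict.
The state is a dict: "time": time; "joint_pos": joint angles; "qvel": joint speeds; "joint_efforts": joint torques, N m; "position": TCP position; "ee_rot": TCP orientation; "force": force on the tool from outside, world axes, zero at the start; "ft_torque": the same for the moment, N m; "grip_width": opening from 0.0 (shut) to 1.0 (fully open).
Only numpy, scipy, OpenCV 4.12 (cv2) and the standard library are available. Lean on these libraries where they do the work, as an engineer would, in place of code of your own. Each camera call takes 0.05 s, during which the arm holds its last target.

## Working session

There is one attempt and no reset: what is moved stays moved. The work goes in short steps, Python scripts to look and compute and a tool call to move; the robot and the scene stay as the last step left them, time stands still between calls to the robot, and variables do not carry over. Pictures are saved under pics/ and viewed, and the job is handed in when it is done.

Besides the shell and the picture viewer there is one more tool, called after "Request:" as name([rows], argument=value, ...), one row to a line, values as JSON. step_arm: Moves the arm, as the interface text tells. Its arguments: {"type":"object","properties":{"moves":{"type":"array","items":{"type":"object","properties":{"fingers":{"type":"number"},"travel":{"type":"array","items":{"type":"number"}},"roll":{"type":"number"}}}},"grip_force":{"type":"number"}},"required":["moves"]}

```bash
ls; mkdir -p pics; python3 - <<'E'
from bench import r, optics
import cv2, numpy as np
print(r.state())
for n in ("side","top","wrist"):
    im,d=optics.get_image(n)
    cv2.imwrite(f"pics/{n}0.png",im[:,:,::-1]); np.save(f"pics/{n}0.npy",d); 
    c=optics.get_calibration(n); print(n,c)
print(r.state()['time'])
E
```

```text
pics
{'time': 0.0, 'joint_pos': array([ 1.21140909e+00,  1.24498634e-01,  1.65166993e+00, -4.20367649e-05,
        1.36749494e+00, -8.25954580e-02]), 'qvel': array([ 0.00046657,  0.00203545, -0.00193904, -0.00105695,  0.00157442,
        0.00080329]), 'joint_efforts': array([-1.97390284e-03, -4.17598236e+01, -3.59930277e+01,  7.72067229e-02,
        4.91875573e-02, -1.59993247e-04]), 'position': array([177.43586208, 624.64450901, 213.39364427]), 'ee_rot': array([ 1.37950222e-01,  9.90438622e-01, -1.01475609e-03, -2.06881577e-04]), 'force': array([ 0.10218961, -0.39806026, -0.61269385]), 'ft_torque': array([-0.04923186, -0.01339295, -0.03371872]), 'grip_width': 0.9986248811796924}
side {'camera_matrix': array([[410.78299075,   0.        , 323.42816731],
       [  0.        , 410.78299075, 198.14240391],
       [  0.        ,   0.        ,   1.        ]]), 'rvec': array([ 1.99491894, -0.2439173 ,  0.18321332]), 'tvec': array([-598.5304828 ,  242.17407158,  819.02858826])}
top {'camera_matrix': array([[398.10326054,   0.        , 322.29993849],
       [  0.        , 398.10326054, 192.65063962],
       [  0.        ,   0.        ,   1.        ]]), 'rvec': array([ 2.0899452 , -2.14014322,  0.21790165]), 'tvec': array([  99.0968046 ,  656.21676801, 1219.34158438])}
wrist {'camera_matrix': array([[309.70691629,   0.        , 320.83314772],
       [  0.        , 309.70691629, 199.37378137],
       [  0.        ,   0.        ,   1.        ]]), 'hand_eye': array([[ 2.80297632e-04, -9.62137589e-01, -2.72564087e-01,
         7.62069844e+01],
       [ 9.99999270e-01, -5.07850901e-05,  1.20764138e-03,
        -3.62069499e-01],
       [-1.17575936e-03, -2.72564227e-01,  9.62136872e-01,
        -1.70578354e+02],
       [ 0.00000000e+00,  0.00000000e+00,  0.00000000e+00,
         1.00000000e+00]])}
0.15
```

View pics/side0.png

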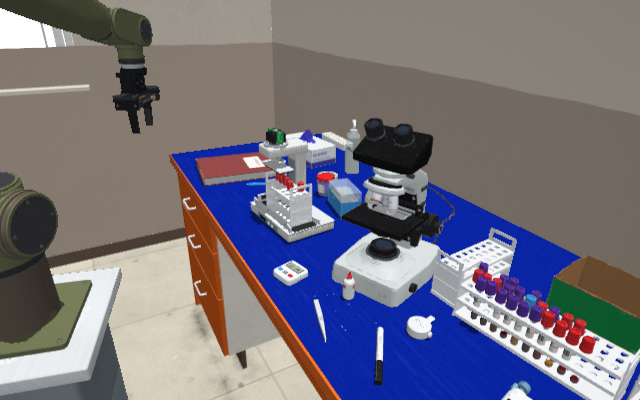

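View pics/top0.png

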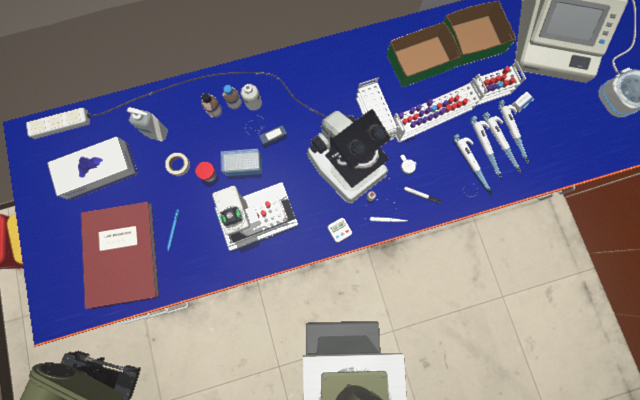

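View pics/wrist0.png

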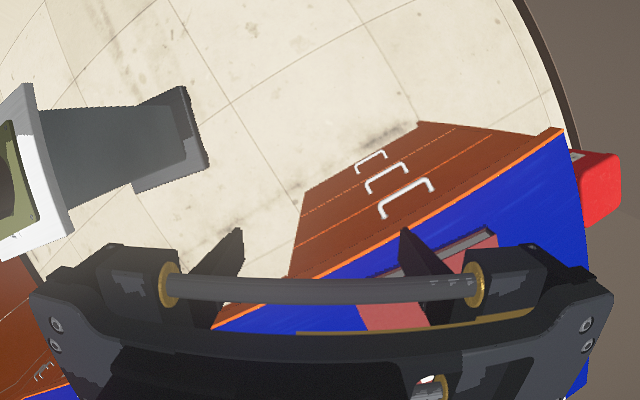

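```bash
cat > h.py <<'E'
import numpy as np, cv2
from scipy.spatial.transform import Rotation as R
from bench import r, optics
def cloud(n,d,c=None):
    c=c or optics.get_calibration(n)
    K=c['camera_matrix']; v,u=np.mgrid[0:400,0:640]
    P=np.stack([(u-K[0,2])/K[0,0]*d,(v-K[1,2])/K[1,1]*d,d],-1)
    Rm=cv2.Rodrigues(c['rvec'])[0]
    W=(P-c['tvec'])@Rm
    W[d<=0]=np.nan
    return W
def rep(n):
    im=cv2.imread(f'pics/{n}0.png')[:,:,::-1]; d=np.load(f'pics/{n}0.npy'); return im,cloud(n,d)
E
python3 - <<'E'
from h import *
for n in ('top','side'):
    im,W=rep(n); I=im.astype(int)
    g=(I[...,1]>1.5*I[...,0])&(I[...,1]>1.5*I[...,2])&(I[...,1]>70)
    red=(I[...,0]>150)&(I[...,1]<70)&(I[...,2]<70)
    box=np.zeros((400,640),bool)
    if n=='top': box[180:250,210:300]=1
    else: box[120:210,240:345]=1
    for nm,m in(('green',g&box),('red',red&box)):
        k,l,s,cc=cv2.connectedComponentsWithStats(m.astype(np.uint8))
        for i in range(1,k):
            if s[i,4]>2:
                print(n,nm,s[i],cc[i].round(1),np.nanmedian(W[l==i],0).round(1))
    # table height
    b=(I[...,2]>120)&(I[...,0]<40)
    print('bench z',np.nanmedian(W[b][:,2]))
    cv2.imwrite(f'pics/{n}zoom.png',cv2.resize(im[165:265,200:310,::-1] if n=='top' else im[115:250,235:350,::-1],None,fx=5,fy=5,interpolation=cv2.INTER_CUBIC)[:600])
E
```

```text
top green [237 209   3   8  17] [237.8 212.6] [568.7 314.3 269.4]
top green [220 216   2   5   5] [220.6 218. ] [553.9 357.3 272.6]
top green [223 217   3   5   8] [224.1 219.2] [553.4 355.4 243.4]
bench z 0.3006936647595833
side green [268 128   7   3  15] [270.3 128.7] [551.7 356.1 265.5]
side green [276 131   8  13  81] [279.7 137. ] [572.1 309.7 253.3]
side red [317 173  17   9  92] [325.1 176.4] [744.7 462.7  64.1]
side red [281 177   1   3   3] [281. 178.] [570.3 297.5 138.4]
side red [284 177   9  12  42] [288.  182.3] [585.2 267.5 137.2]
side red [298 182   5   3  11] [299.9 182.9] [613.9 246.8 140.2]
side red [300 189   4   2   6] [301.5 189.5] [617.7 243.9 121.5]
bench z -1.4235473099197153
```

```bash
python3 -c "
import cv2
for n in ('top','side'): print(cv2.imread(f'pics/{n}zoom.png').shape)"
```

```text
(500, 550, 3)
(600, 575, 3)
```

View pics/topzoom.png

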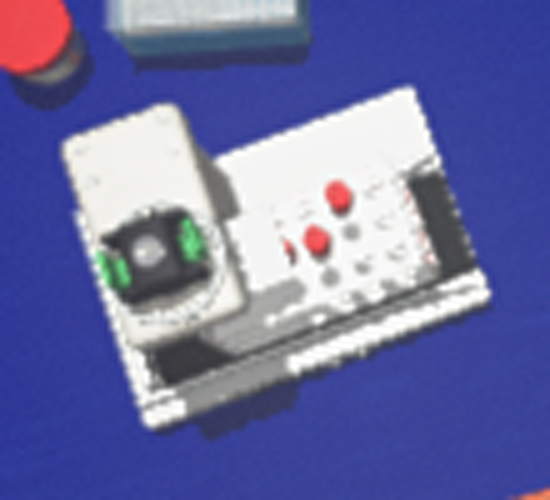

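View pics/sidezoom.png

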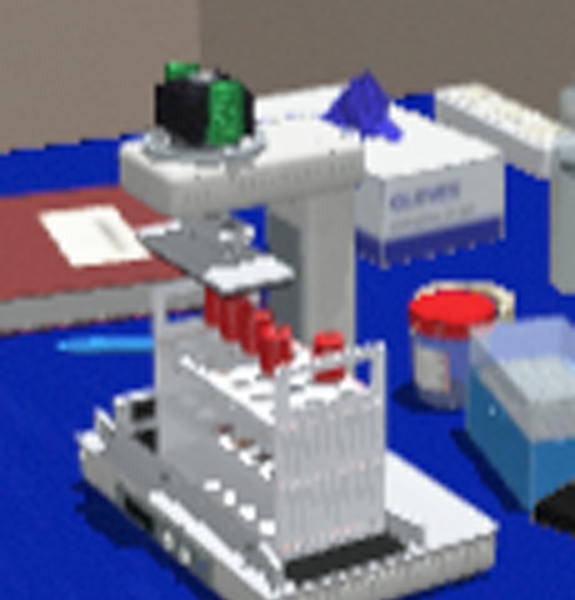

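```bash
python3 - <<'E'
from h import *
for n in ('top','side'):
    im,W=rep(n)
    near=(np.hypot(W[...,0]-575,W[...,1]-320)<260)
    for lo,hi,nm in((215,236,'headtop'),(5,30,'foot'),(60,80,'timer?'),(130,155,'racktop')):
        m=near&(W[...,2]>lo)&(W[...,2]<hi)
        if n=='top' and nm=='headtop' or nm=='racktop':
            p=W[m][:,:2].astype(np.float32); 
            print(n,nm,len(p),cv2.minAreaRect(p),np.median(W[m][:,2]))
    if n=='top':
        # microscope: anything z>100 in region right
        m=(W[...,2]>60)&(W[...,1]<200)&(W[...,1]>-150)&(W[...,0]>500)
        p=W[m]; print('scope x',np.percentile(p[:,0],[1,50]),'y',np.percentile(p[:,1],[50,99]),'z',np.percentile(p[:,2],99))
        for y0 in range(-60,220,20):
            q=p[(p[:,1]>=y0)&(p[:,1]<y0+20)]
            if len(q): print(y0,'minx',q[:,0].min().round(),'z',q[:,2].max().round())
E
```

```text
top headtop 812 ((584.2091674804688, 343.3577880859375), (127.49282836914062, 70.80307006835938), 19.386829376220703) 228.228883385883
top racktop 100 ((588.0977172851562, 265.7841796875), (114.33430480957031, 133.62478637695312), 2.2404327392578125) 142.00531741662058
scope x [673.71615015 820.31858056] y [  4.12839688 194.39097674] z 373.82737837804655
-60 minx 683.0 z 380.0
-40 minx 667.0 z 373.0
-20 minx 654.0 z 379.0
0 minx 659.0 z 379.0
20 minx 685.0 z 353.0
40 minx 713.0 z 352.0
60 minx 741.0 z 246.0
80 minx 777.0 z 217.0
100 minx 779.0 z 216.0
120 minx 1242.0 z 225.0
140 minx 1236.0 z 236.0
160 minx 1233.0 z 237.0
180 minx 575.0 z 248.0
side racktop 370 ((604.3975830078125, 290.8487243652344), (116.22296142578125, 162.78916931152344), 20.2390193939209) 141.08314967234162
```

```bash
cat >> h.py <<'E'
O=np.array([561.6,335.2]); YAW=np.radians(19.5)
def mix(p,O=O,yaw=YAW):
    c,s=np.cos(yaw),np.sin(yaw); q=np.asarray(p)[...,:2]-O
    return np.concatenate([np.stack([q[...,0]*c+q[...,1]*s,-q[...,0]*s+q[...,1]*c],-1),np.asarray(p)[...,2:]],-1)
def wor(x,y,O=O,yaw=YAW):
    c,s=np.cos(yaw),np.sin(yaw); return O+np.array([x*c-y*s,x*s+y*c])
E
python3 - <<'E'
from h import *
for n in ('top','side'):
    im,W=rep(n); M=mix(W)
    near=(abs(M[...,0])<110)&(abs(M[...,1])<230)
    for lo,hi in((4,32),(40,52),(85,120),(130,152)):
        m=near&(M[...,2]>lo)&(M[...,2]<hi)
        if (lo>60): m&=(abs(M[...,0])<45)&(M[...,1]<0)
        p=M[m]; print(n,lo,hi,len(p),'x',np.percentile(p[:,0],[1,5,50,95,99]).round(),'y',np.percentile(p[:,1],[0,1,5,50,95,99]).round())
    if n=='side':
        m=near&(abs(M[...,0])<45)&(M[...,2]>60)&(M[...,2]<150)&(M[...,1]<-60)
        h,e=np.histogram(M[m][:,1],bins=np.arange(-180,0,4)); print(list(zip(e[:-1],h)))
        # panel plane: points y<-110
        q=M[m&(M[...,1]<-100)]; print(np.polyfit(q[:,0],q[:,1],1), np.median(q,0))
E
```

```text
top 4 32 1066 x [-108.  -96.  -16.   96.  107.] y [-229. -223. -204.  -43.  213.  226.]
top 40 52 295 x [-44. -43. -32.  44.  71.] y [-157. -154. -145.  -66.   57.   67.]
top 85 120 403 x [-33. -32. -10.  32.  35.] y [-134. -134. -129.  -86.  -21.   -4.]
top 130 152 85 x [-32. -18.   6.  28.  31.] y [-134. -134. -133.  -93.  -59.  -58.]
side 4 32 1071 x [-57. -55. -25.  90.  96.] y [-165. -163. -162. -136.   40.   67.]
side 40 52 438 x [-44. -42. -23.  29.  46.] y [-160. -158. -140.  -69.   58.   62.]
side 85 120 558 x [-32. -32.  -6.  32.  36.] y [-139. -137. -136. -113.  -13.   -2.]
side 130 152 220 x [-31. -27.  -0.  30.  35.] y [-138. -137. -135.  -85.  -16.  -10.]
[(np.int64(-180), np.int64(0)), (np.int64(-176), np.int64(0)), (np.int64(-172), np.int64(0)), (np.int64(-168), np.int64(0)), (np.int64(-164), np.int64(0)), (np.int64(-160), np.int64(0)), (np.int64(-156), np.int64(0)), (np.int64(-152), np.int64(0)), (np.int64(-148), np.int64(0)), (np.int64(-144), np.int64(0)), (np.int64(-140), np.int64(75)), (np.int64(-136), np.int64(435)), (np.int64(-132), np.int64(53)), (np.int64(-128
[... 314 characters left out ...]
), np.int64(25)), (np.int64(-84), np.int64(43)), (np.int64(-80), np.int64(23)), (np.int64(-76), np.int64(15)), (np.int64(-72), np.int64(19)), (np.int64(-68), np.int64(16)), (np.int64(-64), np.int64(33)), (np.int64(-60), np.int64(0)), (np.int64(-56), np.int64(0)), (np.int64(-52), np.int64(0)), (np.int64(-48), np.int64(0)), (np.int64(-44), np.int64(0)), (np.int64(-40), np.int64(0)), (np.int64(-36), np.int64(0)), (np.int64(-32), np.int64(0)), (np.int64(-28), np.int64(0)), (np.int64(-24), np.int64(0)), (np.int64(-20), np.int64(0)), (np.int64(-16), np.int64(0)), (np.int64(-12), np.int64(0)), (np.int64(-8), np.int64(0))]
[ 1.02895552e-02 -1.29627087e+02] [   0.59782891 -133.63150513  103.78390797]
```

```bash
python3 - <<'E'
from h import *
im,W=rep('top')
for nm,(u,v) in dict(timer=(340,230),drop=(371,196),counter=(407,165),forc=(388,219),tips=(241,161),jar=(205,172),microbase=(335,180)).items():
    w=np.nanmedian(W[v-1:v+2,u-1:u+2].reshape(-1,3),0); print(nm,w.round(),mix(w).round())
print(wor(40,-180),wor(40,-112))
s=r.state(); print(s['position'],s['joint_pos'])
E
```

```text
timer [542.  28.  18.] [-121. -283.   18.]
drop [647. -75.  49.] [ -56. -416.   49.]
counter [ 758. -207.   21.] [   4. -577.   21.]
forc [ 575. -133.    9.] [-143. -446.    9.]
tips [768. 346.  74.] [199. -59.  74.]
jar [736. 465.  66.] [207.  64.  66.]
microbase [704.  41.  48.] [  36. -325.   48.]
[659.39089431 178.87680597] [636.69202788 242.97642737]
[177.48052448 624.79438463 213.67172165] [ 1.21141157e+00  1.24371196e-01  1.65133900e+00 -9.54660854e-06
  1.36748414e+00 -8.25952819e-02]
```

Request:
step_arm([
  {"travel":[0,0,-0.95]},
  {"travel":[0,0,-0.95]},
  {"travel":[0,0,-0.95]},
  {"travel":[0,0,-0.95]},
  {"travel":[-0.5,-0.25,0]},
])

```text
invalid input at $.moves[0]: expected keys fingers, travel, roll
```

Request:
step_arm([
  {"travel":[-0.8,-0.4,0]},
  {"travel":[-0.8,-0.4,0]},
  {"travel":[-0.8,-0.4,0]},
  {"travel":[-0.8,-0.4,0]},
  {"travel":[-0.8,-0.4,0]},
])

```text
invalid input at $.moves[0]: expected keys fingers, travel, roll
```

Request:
step_arm([
  {"travel":[-0.8,-0.4,0]},
  {"travel":[-0.8,-0.4,0]},
  {"travel":[-0.8,-0.4,0]},
  {"travel":[-0.8,-0.4,0]},
  {"travel":[-0.8,-0.4,0]},
])

```text
invalid input at $.moves[0]: expected keys fingers, travel, roll
```

Request:
step_arm([
  {"fingers":95,"roll":0,"travel":[0,0,-0.95]},
  {"fingers":95,"roll":0,"travel":[0,0,-0.95]},
  {"fingers":95,"roll":0,"travel":[0,0,-0.95]},
  {"fingers":95,"roll":0,"travel":[0,0,-0.95]},
  {"fingers":95,"roll":0,"travel":[-0.5,-0.25,0]},
])

```text
time: 0.65
position: [197.5, 609.0, 414.1]
ee_rot: [0.136, 0.991, 0.007, 0.001]
force: [0.5, -0.3, 0.6]
grip_width: 1.001
```

Request:
step_arm([
  {"fingers":95,"roll":0,"travel":[-0.8,-0.4,0]},
  {"fingers":95,"roll":0,"travel":[-0.8,-0.4,0]},
  {"fingers":95,"roll":0,"travel":[-0.8,-0.4,0]},
  {"fingers":95,"roll":0,"travel":[-0.8,-0.4,0]},
  {"fingers":95,"roll":0,"travel":[-0.8,-0.4,0]},
])

```text
time: 1.15
position: [364.3, 454.1, 404.3]
ee_rot: [0.138, 0.99, -0.0, -0.0]
force: [0.4, 0.4, 0.2]
grip_width: 0.999
```

Request:
step_arm([
  {"fingers":95,"roll":0,"travel":[-0.8,-0.4,0]},
  {"fingers":95,"roll":0,"travel":[-0.8,-0.4,0]},
  {"fingers":95,"roll":0,"travel":[-0.8,-0.4,0]},
  {"fingers":95,"roll":0,"travel":[-0.8,-0.4,0]},
  {"fingers":95,"roll":0,"travel":[-0.8,-0.4,0]},
])

```text
time: 1.65
position: [529.4, 303.2, 404.3]
ee_rot: [0.138, 0.99, -0.0, -0.0]
force: [0.2, -0.1, 0.5]
grip_width: 1.003
```

Request:
step_arm([
  {"fingers":95,"roll":0,"travel":[-0.8,-0.4,0]},
  {"fingers":95,"roll":0,"travel":[-0.8,-0.4,0]},
  {"fingers":95,"roll":0,"travel":[-0.8,-0.4,0]},
  {"fingers":95,"roll":0,"travel":[-0.5,-0.3,0]},
  {"fingers":95,"roll":-1,"travel":[0,0,0]},
])

```text
time: 2.15
position: [649.5, 189.6, 402.6]
ee_rot: [0.087, 0.996, -0.001, -0.001]
force: [-1.0, -0.2, 0.6]
grip_width: 0.998
```

Request:
step_arm([
  {"fingers":95,"roll":-1,"travel":[0,0,0]},
  {"fingers":95,"roll":-1,"travel":[0,0,0]},
  {"fingers":95,"roll":-1,"travel":[0,0,0]},
  {"fingers":95,"roll":-1,"travel":[0,0,0]},
  {"fingers":95,"roll":-1,"travel":[0,0,0]},
])

```text
time: 2.65
position: [647.3, 192.8, 404.0]
ee_rot: [-0.177, 0.984, -0.0, -0.001]
force: [-0.5, -0.3, 0.1]
grip_width: 1.004
```

Request:
step_arm([
  {"fingers":95,"roll":-1,"travel":[0,0,0]},
  {"fingers":95,"roll":-1,"travel":[0,0,0]},
  {"fingers":95,"roll":-1,"travel":[0,0,0]},
  {"fingers":95,"roll":-1,"travel":[0,0,0]},
  {"fingers":95,"roll":-1,"travel":[0,0,0]},
])

```text
time: 3.15
position: [647.3, 192.9, 404.0]
ee_rot: [-0.426, 0.905, 0.0, -0.001]
force: [0.0, -0.8, 0.0]
grip_width: 1.002
```

Request:
step_arm([
  {"fingers":95,"roll":-1,"travel":[0,0,0]},
  {"fingers":95,"roll":-1,"travel":[0,0,0]},
  {"fingers":95,"roll":-1,"travel":[0,0,0]},
  {"fingers":95,"roll":-1,"travel":[0,0,0]},
  {"fingers":95,"roll":-1,"travel":[0,0,0]},
])

```text
time: 3.65
position: [647.2, 192.9, 404.0]
ee_rot: [-0.645, 0.764, 0.0, -0.0]
force: [0.4, -0.4, -0.1]
grip_width: 0.996
```

Request:
step_arm([
  {"fingers":95,"roll":-1,"travel":[0,0,0]},
  {"fingers":95,"roll":-0.5,"travel":[0,0,0]},
  {"fingers":95,"roll":0,"travel":[0,0,0]},
])

```text
time: 3.95
position: [646.7, 195.4, 404.1]
ee_rot: [-0.7, 0.714, -0.0, -0.001]
force: [0.3, 0.6, 0.1]
grip_width: 0.998
```

```bash
cat >> h.py <<'E'
def st():
    s=r.state(); q=R.from_quat(s['ee_rot']).as_matrix(); p=s['position']
    h=np.degrees(np.arctan2(q[1,0],q[0,0]))
    print('t',round(s['time'],2),'pos',p.round(1),'mix',mix(p).round(1),'h',h.round(2),'j',s['joint_pos'].round(3),'F',s['force'].round(1),'T',s['ft_torque'].round(3),'w',round(s['grip_width']*95.1,1))
    return s,q,p
def go(x,y,z):  # mixer target -> tool units
    s,q,p=st(); w=np.append(wor(x,y),z); print('units',((q.T@(w-p))/50).round(3))
E
python3 -c "
from h import *
go(40,-180,85)
im,d=optics.get_image('wrist'); cv2.imwrite('pics/w1.png',im[:,:,::-1])
im,d=optics.get_image('side'); cv2.imwrite('pics/s1.png',im[:,:,::-1])"
```

```text
t 3.95 pos [646.7 195.4 404.1] mix [  33.6 -160.2  404.1] h -91.12 j [ 2.150e-01  1.320e-01  1.329e+00 -1.000e-03  1.681e+00 -2.908e+00] F [0.3 0.6 0.1] T [0.047 0.126 0.008] w 94.9
units [ 0.316 -0.263  6.383]
```

View pics/w1.png

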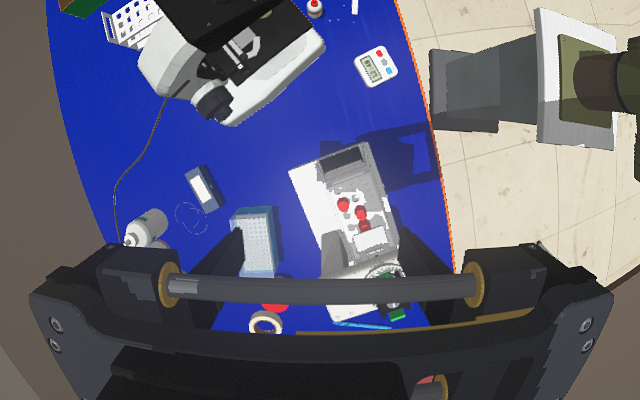

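View pics/s1.png

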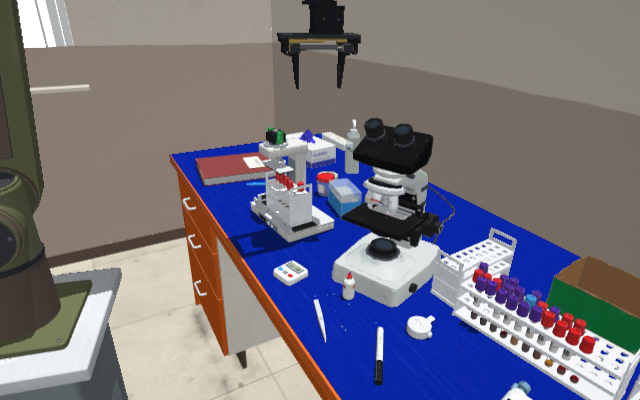

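Request:
step_arm([
  {"fingers":95,"roll":0.7,"travel":[0,0,0]},
  {"fingers":95,"roll":0.55,"travel":[0,0,0]},
  {"fingers":95,"roll":0,"travel":[0,0,0]},
])

```text
time: 4.35
position: [646.9, 195.2, 404.5]
ee_rot: [-0.652, 0.758, -0.001, -0.0]
force: [1.3, -0.2, 0.1]
grip_width: 0.997
```

```bash
python3 -c "
from h import *
go(40,-185,85)"
```

```text
t 4.35 pos [646.9 195.2 404.5] mix [  33.6 -160.5  404.5] h -98.61 j [ 2.140e-01  1.320e-01  1.329e+00 -1.000e-03  1.681e+00 -2.777e+00] F [ 1.3 -0.2  0.1] T [ 0.066  0.168 -0.04 ] w 94.9
units [ 0.364 -0.342  6.39 ]
```

Request:
step_arm([
  {"fingers":95,"roll":0,"travel":[0.36,-0.34,0.8]},
  {"fingers":95,"roll":0,"travel":[0,0,0.9]},
  {"fingers":95,"roll":0,"travel":[0,0,0.9]},
  {"fingers":95,"roll":0,"travel":[0,0,0.9]},
  {"fingers":95,"roll":0,"travel":[0,0,0.9]},
])

```text
time: 4.85
position: [660.9, 174.4, 183.0]
ee_rot: [-0.652, 0.758, -0.001, -0.0]
force: [0.2, 0.2, -0.8]
grip_width: 0.998
```

Request:
step_arm([
  {"fingers":95,"roll":0,"travel":[0,0,0.7]},
  {"fingers":95,"roll":0,"travel":[0,0,0]},
])

```text
time: 5.05
position: [656.7, 173.7, 142.0]
ee_rot: [-0.652, 0.758, 0.003, -0.006]
force: [-0.1, 0.6, -0.6]
grip_width: 0.996
```

```bash
python3 -c "
from h import *
go(40,-185,85)
im,d=optics.get_image('wrist'); cv2.imwrite('pics/w2.png',im[:,:,::-1])
im,d=optics.get_image('side'); cv2.imwrite('pics/s2.png',cv2.resize(im[80:280,180:480,::-1],None,fx=2.5,fy=2.5))"
```

```text
t 5.05 pos [656.7 173.7 142. ] mix [  35.7 -184.   142. ] h -98.56 j [ 1.800e-01  2.460e-01  1.635e+00 -1.000e-03  1.273e+00 -2.812e+00] F [-0.1  0.6 -0.6] T [ 0.066  0.14  -0.009] w 94.7
units [-0.028 -0.098  1.139]
```

View pics/w2.png

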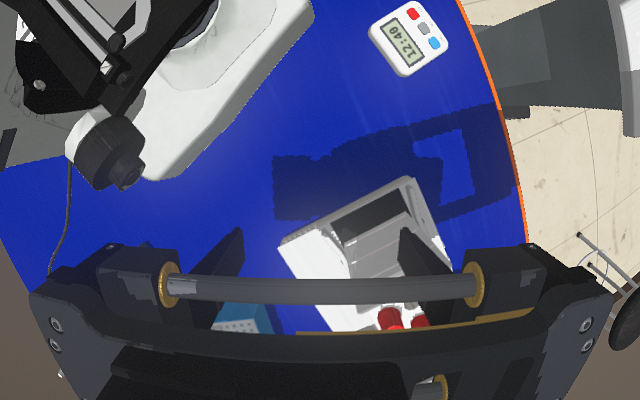

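View pics/s2.png

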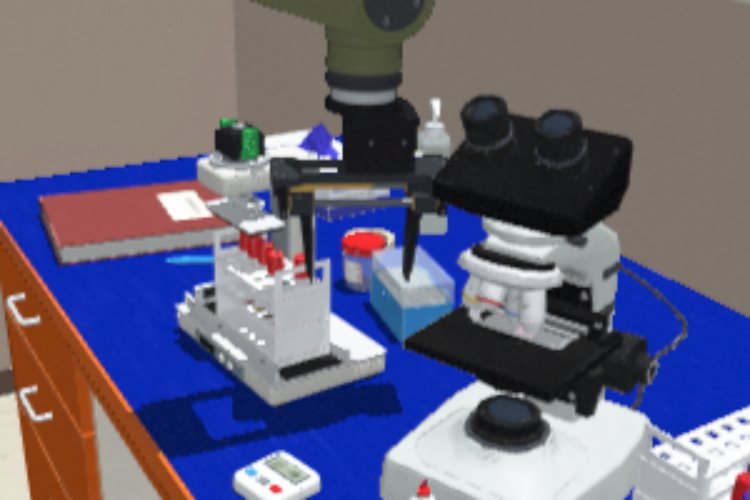

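Request:
step_arm([
  {"fingers":95,"roll":0,"travel":[0,-0.1,0.4]},
  {"fingers":95,"roll":0,"travel":[0,0,0.4]},
  {"fingers":95,"roll":0,"travel":[0,0,0.34]},
  {"fingers":95,"roll":0,"travel":[0,0,0]},
  {"fingers":95,"roll":0,"travel":[0,0,0]},
])

```text
time: 5.65
position: [666.4, 173.8, 93.0]
ee_rot: [-0.652, 0.758, -0.001, -0.0]
force: [-0.5, -0.0, -0.4]
grip_width: 1.0
```

```bash
python3 -c "
from h import *
go(40,-170,85)
go(40,-110,85)
im,d=optics.get_image('side'); cv2.imwrite('pics/s3.png',cv2.resize(im[80:280,180:480,::-1],None,fx=2.5,fy=2.5))"
```

```text
t 5.65 pos [666.4 173.8  93. ] mix [  44.9 -187.1   93. ] h -98.61 j [ 1.780e-01  3.020e-01  1.655e+00 -1.000e-03  1.184e+00 -2.813e+00] F [-0.5 -0.  -0.4] T [0.134 0.089 0.003] w 95.1
units [-0.257  0.248  0.159]
t 5.65 pos [666.4 173.8  93. ] mix [  44.9 -187.1   93. ] h -98.61 j [ 1.780e-01  3.020e-01  1.655e+00 -1.000e-03  1.184e+00 -2.813e+00] F [-0.5 -0.  -0.4] T [0.134 0.089 0.003] w 95.1
units [-1.315  0.813  0.157]
```

View pics/s3.png

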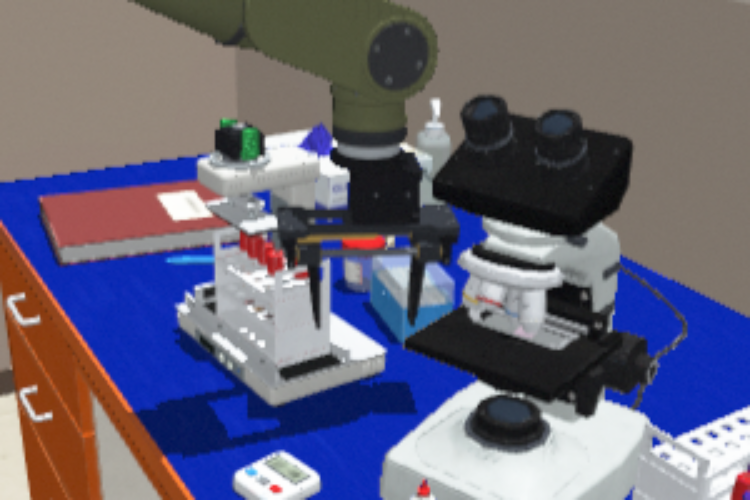

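```bash
python3 -c "
from h import *
im,d=optics.get_image('side'); W=cloud('side',d); M=mix(W)
I=im.astype(int).max(-1)
m=(I<60)&(M[...,2]>90)&(M[...,2]<150)&(M[...,1]<-100)&(M[...,0]<140)&(M[...,0]>-60)
for a,b in((-60,45),(45,140)):
  q=M[m&(M[...,0]>a)&(M[...,0]<b)]
  for z in range(90,150,10):
    k=q[(q[:,2]>=z)&(q[:,2]<z+10)]
    if len(k): print(a,z,len(k),k.min(0).round(),k.max(0).round(),np.median(k,0).round())
"
```

```text
-60 90 3 [  -4. -406.   90.] [  36. -176.   96.] [  35. -397.   90.]
-60 100 5 [  -6. -178.  100.] [  -4. -174.  107.] [  -4. -176.  105.]
-60 110 9 [  -9. -176.  110.] [  -2. -172.  119.] [  -5. -174.  116.]
-60 120 20 [ -10. -426.  121.] [  37. -172.  130.] [  11. -286.  127.]
-60 130 15 [  -9. -415.  130.] [  29. -171.  140.] [  -5. -174.  132.]
-60 140 14 [ -12. -177.  141.] [  -2. -169.  150.] [  -7. -173.  144.]
45 90 10 [  49. -458.   90.] [ 140. -219.  100.] [  85. -398.   98.]
45 100 36 [  83. -462.  101.] [ 106. -219.  110.] [  98. -455.  106.]
45 110 41 [  83. -463.  110.] [ 105. -217.  120.] [  97. -453.  115.]
45 120 53 [  84. -464.  120.] [ 109. -213.  130.] [  95. -455.  125.]
45 130 45 [  82. -464.  130.] [ 114. -210.  139.] [  96. -458.  135.]
45 140 51 [  71. -464.  140.] [ 115. -201.  150.] [  90. -392.  143.]
```

Request:
step_arm([
  {"fingers":95,"roll":0,"travel":[-0.13,0.12,0.08]},
  {"fingers":95,"roll":0,"travel":[-0.13,0.12,0.08]},
  {"fingers":95,"roll":0,"travel":[-0.18,0.09,0]},
  {"fingers":95,"roll":0,"travel":[-0.18,0.09,0]},
  {"fingers":95,"roll":0,"travel":[0,0,0]},
])

```text
time: 6.25
position: [649.2, 209.4, 84.6]
ee_rot: [-0.653, 0.758, -0.0, -0.0]
force: [0.0, -0.2, -0.9]
grip_width: 1.001
```

```bash
python3 -c "
from h import *
go(40,-120,85)"
```

```text
t 6.25 pos [649.2 209.4  84.6] mix [  40.6 -147.8   84.6] h -98.53 j [ 2.340e-01  2.970e-01  1.676e+00 -1.000e-03  1.169e+00 -2.759e+00] F [ 0.  -0.2 -0.9] T [ 0.091  0.1   -0.03 ] w 95.2
units [-0.486  0.272 -0.009]
```

Request:
step_arm([
  {"fingers":95,"roll":0,"travel":[-0.12,0.06,0]},
  {"fingers":95,"roll":0,"travel":[-0.12,0.06,0]},
  {"fingers":95,"roll":0,"travel":[-0.12,0.06,0]},
  {"fingers":95,"roll":0,"travel":[0,0,0]},
  {"fingers":95,"roll":0,"travel":[0,0,0]},
])

```text
time: 6.75
position: [643.6, 227.1, 84.5]
ee_rot: [-0.652, 0.758, -0.0, -0.0]
force: [-0.0, 0.4, 0.3]
grip_width: 1.0
```

```bash
cat > look.py <<'E'
from h import *
import sys
st()
im,d=optics.get_image('side'); W=cloud('side',d); M=mix(W); I=im.astype(int).min(-1)
cv2.imwrite(f'pics/{sys.argv[1]}.png',cv2.resize(im[80:280,180:480,::-1],None,fx=2.5,fy=2.5))
m=(I>100)&(abs(M[...,0])<33)&(M[...,2]>60)&(M[...,2]<140)&(M[...,1]<-60)&(M[...,1]>-160)
h,e=np.histogram(M[m][:,1],bins=np.arange(-160,-60,3)); i=h.argmax(); print('panel y',e[i],h[i]); q=M[m]; q=q[abs(q[:,1]-e[i]-1.5)<6]; print(np.median(q[:,1]),np.polyfit(q[:,0],q[:,1],1),np.polyfit(q[:,2],q[:,1],1))
E
python3 look.py s4
```

```text
t 6.75 pos [643.6 227.1  84.5] mix [  41.2 -129.3   84.5] h -98.61 j [ 2.610e-01  2.980e-01  1.675e+00 -1.000e-03  1.169e+00 -2.730e+00] F [-0.   0.4  0.3] T [ 0.051  0.098 -0.015] w 95.1
panel y -94 198
-91.21975791931457 [-1.48874383e-02 -9.12361895e+01] [-4.00218732e-03 -9.08411167e+01]
```

View pics/s4.png

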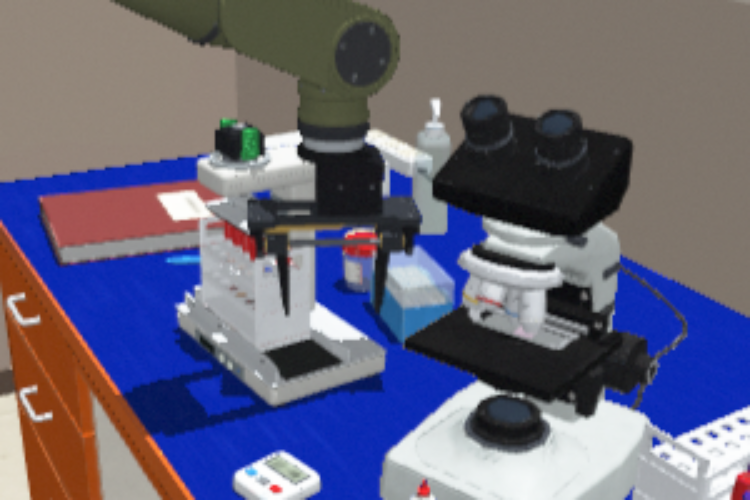

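Request:
step_arm([
  {"fingers":95,"roll":0,"travel":[-0.05,0.03,0]},
  {"fingers":95,"roll":0,"travel":[0,0,0]},
  {"fingers":95,"roll":0,"travel":[-0.05,0.03,0]},
  {"fingers":95,"roll":0,"travel":[0,0,0]},
])

```text
time: 7.2
position: [642.3, 230.6, 84.8]
ee_rot: [-0.652, 0.758, -0.002, -0.001]
force: [1.9, -6.1, -0.2]
grip_width: 0.997
```

Request:
step_arm([
  {"fingers":95,"roll":0,"travel":[-0.03,0.01,0]},
  {"fingers":95,"roll":0,"travel":[0,0,0]},
])

```text
time: 7.4
position: [642.2, 231.1, 84.8]
ee_rot: [-0.652, 0.758, -0.003, -0.001]
force: [2.5, -9.5, 1.0]
grip_width: 0.998
```

```bash
python3 look.py s5
```

```text
t 7.4 pos [642.2 231.1  84.8] mix [  41.2 -125.1   84.8] h -98.54 j [ 0.269  0.298  1.675 -0.007  1.169 -2.721] F [ 2.5 -9.5  1. ] T [-0.938 -0.187  0.544] w 95.0
panel y -88 188
-87.84583685534861 [-1.90613908e-02 -8.77625718e+01] [-1.76582030e-03 -8.75673484e+01]
```

View pics/s5.png

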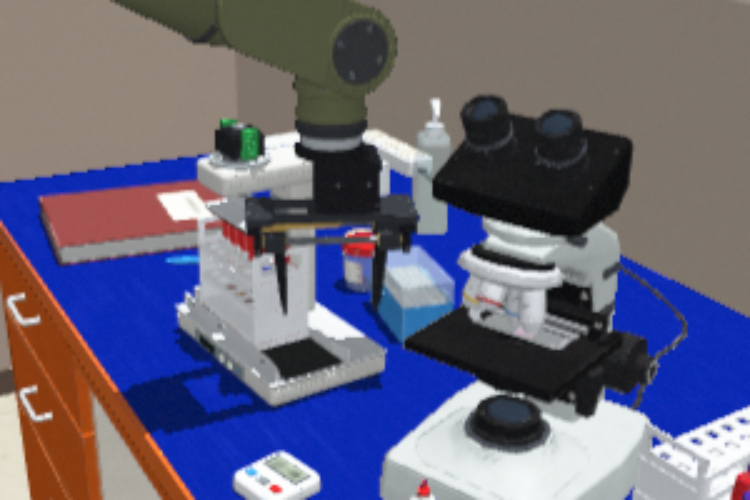

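```bash
python3 - <<'E'
from h import *
im,W=rep('side'); M=mix(W)
m=(abs(M[...,0])<60)&(abs(M[...,1])<80)&(M[...,2]>155)&(M[...,2]<192)
p=M[m]; 
for z in range(155,192,4):
    k=p[(p[:,2]>=z)&(p[:,2]<z+4)]
    if len(k): print(z,len(k),np.percentile(k,[2,98],axis=0).round().tolist())
# end stop / rail region at far end
m=(abs(M[...,0])<36)&(M[...,1]>30)&(M[...,1]<90)&(M[...,2]>30)&(M[...,2]<120)
p=M[m]; print(len(p)); 
im,W=rep('top'); M=mix(W)
m=(abs(M[...,0])<36)&(M[...,1]>36)&(M[...,1]<90)&(M[...,2]>25)&(M[...,2]<120)
p=M[m]; print(len(p)); print(p[np.argsort(p[:,1])][::4].round())
# current panel & leading panel in top view now
im,d=optics.get_image('top'); M=mix(cloud('top',d)); 
cv2.imwrite('pics/t5.png',cv2.resize(im[165:265,200:310,::-1],None,fx=5,fy=5,interpolation=cv2.INTER_CUBIC))
m=(abs(M[...,0])<36)&(M[...,2]>75)&(M[...,2]<152)&(im.min(-1)>100)
p=M[m]; print(np.sort(p[:,1])[:40:3].round(),np.sort(p[:,1])[-40::3].round())
E
```

```text
155 21 [[-20.0, -58.0, 155.0], [60.0, 25.0, 159.0]]
159 50 [[-21.0, -61.0, 159.0], [55.0, 34.0, 163.0]]
163 189 [[-22.0, -61.0, 164.0], [55.0, 45.0, 167.0]]
167 30 [[-10.0, -50.0, 167.0], [57.0, 23.0, 171.0]]
171 23 [[-3.0, -33.0, 171.0], [57.0, 21.0, 175.0]]
175 18 [[3.0, -30.0, 175.0], [57.0, 18.0, 179.0]]
179 32 [[-11.0, -36.0, 179.0], [57.0, 7.0, 183.0]]
183 49 [[-11.0, -38.0, 183.0], [57.0, -0.0, 187.0]]
187 12 [[-2.0, -30.0, 187.0], [57.0, -10.0, 191.0]]
191 1 [[57.0, -24.0, 191.0], [57.0, -24.0, 191.0]]
72
112
[[-26.  36.  31.]
 [-12.  37.  35.]
 [-25.  39.  33.]
 [-21.  41.  33.]
 [-28.  42.  38.]
 [ -9.  44.  33.]
 [-12.  45.  31.]
 [-29.  47.  35.]
 [-25.  48.  36.]
 [-11.  50.  40.]
 [-17.  52.  39.]
 [-27.  53.  35.]
 [-23.  55.  36.]
 [-25.  56.  32.]
 [-32.  58.  33.]
 [-18.  59.  39.]
 [-28.  59.  38.]
 [-31.  60.  40.]
 [-23.  60.  26.]
 [-34.  61.  40.]
 [-11.  63.  55.]
 [-34.  64.  53.]
 [-35.  67.  31.]
 [-30.  71.  36.]
 [ -9.  71.  32.]
 [ -5.  73.  36.]
 [-19.  74.  34.]
 [-11.  75.  33.]]
[-1409. -1405. -1401. -1401. -1399. -1398. -1397. -1394. -1393. -1392.
 -1391. -1390. -1389. -1387.] [41. 43. 45. 47. 49. 51. 51. 52. 52. 52. 52. 53. 53. 54.]
```

View pics/t5.png

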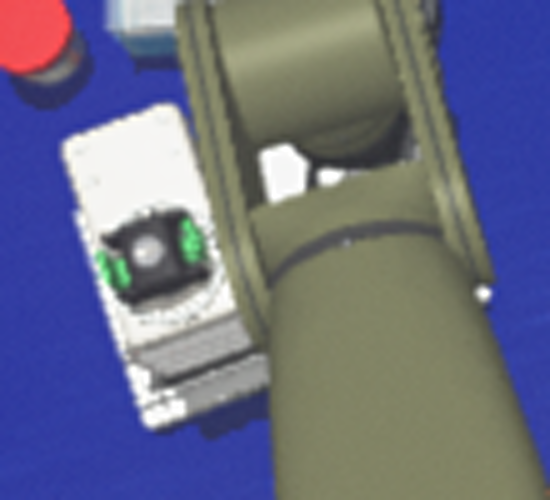

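Request:
step_arm([
  {"fingers":95,"roll":0,"travel":[0.16,-0.08,0]},
  {"fingers":95,"roll":0,"travel":[0.1,-0.05,0]},
  {"fingers":95,"roll":0,"travel":[0,0,-0.27]},
  {"fingers":95,"roll":0,"travel":[0,0,-0.27]},
  {"fingers":95,"roll":0,"travel":[0,0,0]},
])

```text
time: 8.0
position: [647.7, 220.8, 115.8]
ee_rot: [-0.652, 0.758, -0.002, 0.003]
force: [-0.2, -0.8, 0.8]
grip_width: 0.999
```

```bash
python3 look.py s6
```

```text
t 8.0 pos [647.7 220.8 115.8] mix [  43.  -136.6  115.8] h -98.6 j [ 2.510e-01  2.680e-01  1.656e+00 -1.000e-03  1.212e+00 -2.740e+00] F [-0.2 -0.8  0.8] T [0.055 0.079 0.064] w 95.0
panel y -88 215
-87.71142112874576 [-1.60610925e-02 -8.76835861e+01] [-3.19364784e-03 -8.73506113e+01]
```

View pics/s6.png

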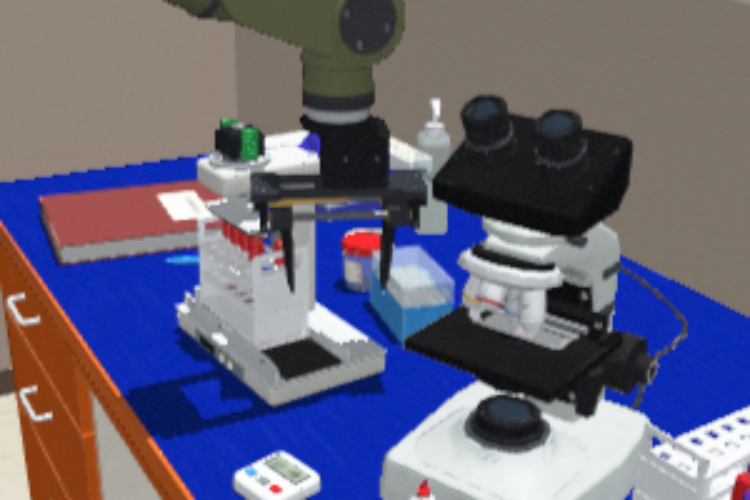

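Request:
step_arm([
  {"fingers":95,"roll":0,"travel":[-0.1,0.05,0.03]},
  {"fingers":95,"roll":0,"travel":[-0.06,0.03,0]},
  {"fingers":95,"roll":0,"travel":[0,0,0]},
  {"fingers":95,"roll":0,"travel":[0,0,0]},
])

```text
time: 8.45
position: [642.5, 228.6, 109.5]
ee_rot: [-0.652, 0.758, -0.0, -0.001]
force: [-0.2, 1.7, -0.0]
grip_width: 1.001
```

```bash
python3 look.py s7
```

```text
t 8.45 pos [642.5 228.6 109.5] mix [  40.7 -127.5  109.5] h -98.59 j [ 2.640e-01  2.730e-01  1.660e+00 -1.000e-03  1.209e+00 -2.727e+00] F [-0.2  1.7 -0. ] T [0.108 0.101 0.021] w 95.2
panel y -88 202
-87.83534157079879 [-1.06903708e-02 -8.77585745e+01] [ 8.56728905e-03 -8.85407916e+01]
```

Request:
step_arm([
  {"fingers":95,"roll":0,"travel":[-0.04,0.02,0]},
  {"fingers":95,"roll":0,"travel":[0,0,0]},
])

```text
time: 8.7
position: [642.2, 230.6, 110.0]
ee_rot: [-0.652, 0.758, -0.001, -0.0]
force: [-0.4, -0.1, -0.6]
grip_width: 0.998
```

Request:
step_arm([
  {"fingers":95,"roll":0,"travel":[-0.04,0.02,0]},
  {"fingers":95,"roll":0,"travel":[0,0,0]},
])

```text
time: 8.9
position: [641.6, 232.6, 110.1]
ee_rot: [-0.652, 0.758, -0.001, -0.0]
force: [-0.8, -0.8, -0.4]
grip_width: 0.998
```

```bash
python3 look.py s8
```

```text
t 8.9 pos [641.6 232.6 110.1] mix [  41.1 -123.4  110.1] h -98.61 j [ 2.700e-01  2.730e-01  1.660e+00 -2.000e-03  1.209e+00 -2.721e+00] F [-0.8 -0.8 -0.4] T [0.05  0.077 0.028] w 94.9
panel y -88 233
-87.50508898479264 [-2.17227313e-02 -8.75772157e+01] [-1.13711372e-03 -8.74348615e+01]
```

Request:
step_arm([
  {"fingers":95,"roll":0,"travel":[-0.04,0.02,0]},
  {"fingers":95,"roll":0,"travel":[0,0,0]},
])

```text
time: 9.15
position: [640.9, 234.7, 110.1]
ee_rot: [-0.652, 0.758, -0.001, -0.0]
force: [-0.4, -1.3, 0.6]
grip_width: 0.997
```

Request:
step_arm([
  {"fingers":95,"roll":0,"travel":[-0.04,0.02,0]},
  {"fingers":95,"roll":0,"travel":[0,0,0]},
])

```text
time: 9.35
position: [640.1, 237.0, 110.1]
ee_rot: [-0.652, 0.758, -0.001, -0.0]
force: [0.1, -1.1, -0.4]
grip_width: 0.996
```

```bash
python3 look.py s9
```

```text
t 9.35 pos [640.1 237.  110.1] mix [  41.3 -118.8  110.1] h -98.61 j [ 2.770e-01  2.730e-01  1.659e+00 -1.000e-03  1.209e+00 -2.714e+00] F [ 0.1 -1.1 -0.4] T [-0.098  0.047  0.063] w 94.7
panel y -85 257
-83.15201118121854 [-1.94274247e-02 -8.31006668e+01] [ 2.61961714e-03 -8.33210890e+01]
```

View pics/s9.png

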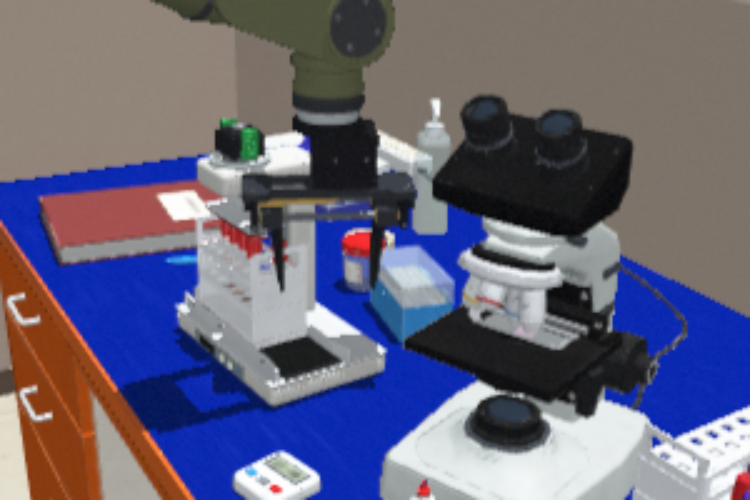

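Request:
step_arm([
  {"fingers":95,"roll":0,"travel":[-0.03,0.02,0]},
  {"fingers":95,"roll":0,"travel":[0,0,0]},
])

```text
time: 9.6
position: [640.0, 238.2, 110.7]
ee_rot: [-0.652, 0.758, -0.001, -0.0]
force: [1.2, -3.1, 1.8]
grip_width: 1.001
```

Request:
step_arm([
  {"fingers":95,"roll":0,"travel":[-0.03,0.02,0]},
  {"fingers":95,"roll":0,"travel":[0,0,0]},
])

```text
time: 9.8
position: [640.1, 239.1, 111.6]
ee_rot: [-0.652, 0.758, -0.002, 0.0]
force: [2.7, -6.0, 3.8]
grip_width: 0.996
```

```bash
python3 look.py s10
```

```text
t 9.8 pos [640.1 239.1 111.6] mix [  41.9 -116.8  111.6] h -98.6 j [ 0.281  0.272  1.658 -0.004  1.209 -2.709] F [ 2.7 -6.   3.8] T [-0.792 -0.107  0.254] w 94.8
panel y -82 201
-81.94381628211923 [-9.05256063e-03 -8.19914256e+01] [ 1.43152773e-02 -8.33178302e+01]
```

Request:
step_arm([
  {"fingers":95,"roll":0,"travel":[0.1,-0.05,0]},
  {"fingers":95,"roll":0,"travel":[0.18,-0.09,0]},
  {"fingers":95,"roll":0,"travel":[0.18,-0.09,0]},
  {"fingers":95,"roll":0,"travel":[0.18,-0.09,0]},
  {"fingers":95,"roll":0,"travel":[0.36,-0.18,0]},
])

```text
time: 10.35
position: [655.8, 186.6, 109.9]
ee_rot: [-0.652, 0.758, -0.0, -0.0]
force: [-0.8, -0.3, 0.3]
grip_width: 1.0
```

```bash
python3 look.py s11
```

```text
t 10.35 pos [655.8 186.6 109.9] mix [  39.2 -171.6  109.9] h -98.56 j [ 1.990e-01  2.720e-01  1.661e+00 -1.000e-03  1.209e+00 -2.793e+00] F [-0.8 -0.3  0.3] T [0.035 0.085 0.015] w 95.1
panel y -85 223
-82.49756463694152 [-1.53358808e-02 -8.25518645e+01] [ 4.50820121e-03 -8.29181532e+01]
```

View pics/s11.png

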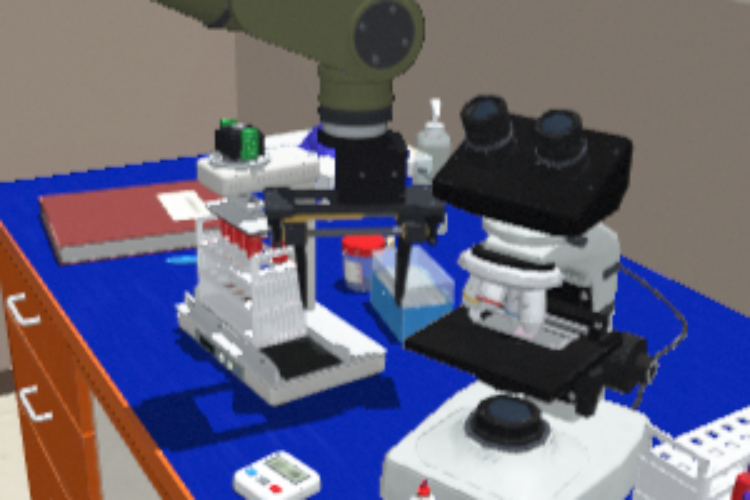

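Request:
step_arm([
  {"fingers":95,"roll":0,"travel":[0,0,-0.6]},
  {"fingers":95,"roll":0,"travel":[0,0,-0.8]},
  {"fingers":95,"roll":0,"travel":[0,0,-0.9]},
  {"fingers":95,"roll":0,"travel":[0,0,-0.9]},
  {"fingers":95,"roll":0,"travel":[0,0,-0.9]},
])

```text
time: 10.9
position: [655.8, 186.3, 317.0]
ee_rot: [-0.652, 0.759, -0.001, -0.0]
force: [0.5, -0.7, -0.3]
grip_width: 1.0
```

Request:
step_arm([
  {"fingers":95,"roll":1,"travel":[0,0,-0.9]},
  {"fingers":95,"roll":1,"travel":[0,0,0]},
  {"fingers":95,"roll":1,"travel":[0,0,0]},
  {"fingers":95,"roll":1,"travel":[0,0,0]},
  {"fingers":95,"roll":1,"travel":[0,0,0]},
])

```text
time: 11.4
position: [656.0, 186.4, 360.2]
ee_rot: [-0.431, 0.902, -0.001, -0.0]
force: [0.0, -0.2, 0.9]
grip_width: 0.999
```

Request:
step_arm([
  {"fingers":95,"roll":1,"travel":[0,0,0]},
  {"fingers":95,"roll":1,"travel":[0,0,0]},
  {"fingers":95,"roll":1,"travel":[0,0,0]},
  {"fingers":95,"roll":1,"travel":[0,0,0]},
  {"fingers":95,"roll":1,"travel":[0,0,0]},
])

```text
time: 11.9
position: [656.0, 186.4, 360.1]
ee_rot: [-0.183, 0.983, -0.001, -0.0]
force: [0.1, 0.6, 0.2]
grip_width: 0.997
```

Request:
step_arm([
  {"fingers":95,"roll":0.3,"travel":[0,0,0]},
  {"fingers":95,"roll":0,"travel":[0,0,0]},
])

```text
time: 12.1
position: [656.0, 186.5, 360.0]
ee_rot: [-0.17, 0.985, -0.001, -0.0]
force: [0.5, 0.1, -0.6]
grip_width: 0.997
```

```bash
python3 -c "
from h import *
go(0,0,360)
im,d=optics.get_image('wrist'); cv2.imwrite('pics/w12.png',im[:,:,::-1])"
```

```text
t 12.1 pos [656.  186.5 360. ] mix [  39.4 -171.7  360. ] h -160.45 j [ 1.990e-01  1.460e-01  1.386e+00 -1.000e-03  1.610e+00 -1.713e+00] F [ 0.5  0.1 -0.6] T [ 0.055  0.029 -0.023] w 94.8
units [ 7.840e-01  3.434e+00 -3.000e-03]
```

View pics/w12.png

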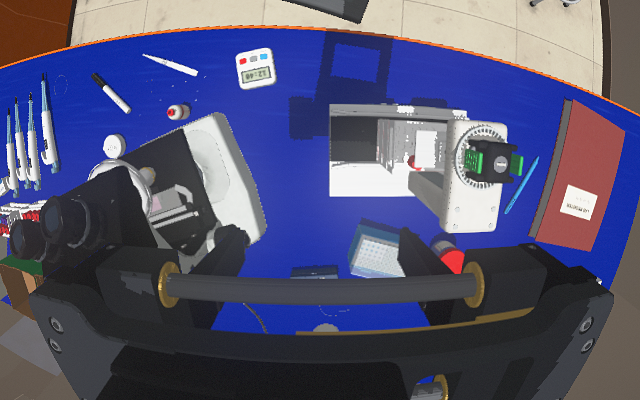

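Request:
step_arm([
  {"fingers":95,"roll":0,"travel":[0.2,0.8,0]},
  {"fingers":95,"roll":0,"travel":[0.2,0.9,0]},
  {"fingers":95,"roll":0,"travel":[0.2,0.9,0]},
  {"fingers":95,"roll":0,"travel":[0.2,0.8,0]},
  {"fingers":95,"roll":0,"travel":[0,0,0]},
])

```text
time: 12.65
position: [558.7, 337.5, 360.3]
ee_rot: [-0.173, 0.985, 0.0, -0.0]
force: [0.9, -0.6, -0.2]
grip_width: 0.998
```

Request:
step_arm([
  {"fingers":95,"roll":0,"travel":[0,0,0]},
])

```text
time: 12.75
position: [560.9, 334.4, 360.0]
ee_rot: [-0.171, 0.985, -0.001, 0.0]
force: [0.1, -0.9, -0.3]
grip_width: 0.997
```

```bash
cat > knob.py <<'E'
from h import *
import sys
s,q,p=st()
im,d=optics.get_image('wrist'); cv2.imwrite(f'pics/{sys.argv[1]}.png',im[:,:,::-1]); np.savez(f'pics/{sys.argv[1]}.npz',d=d,im=im,p=p,q=q)
c=optics.get_calibration('wrist'); K=c['camera_matrix']; H=c['hand_eye']
I=im.astype(int); g=(I[...,1]>1.5*I[...,0])&(I[...,1]>1.5*I[...,2])&(I[...,1]>60); g[280:]=0
v,u=np.mgrid[0:400,0:640]
pts=np.stack([u,v],-1).reshape(-1,1,2).astype(np.float64)
un=cv2.fisheye.undistortPoints(pts,K,np.zeros(4)).reshape(400,640,2)
P=np.concatenate([un*d[...,None],d[...,None]],-1)
W=(P@H[:3,:3].T+H[:3,3])@q.T+p
W[d<=0]=np.nan
k,l,ss,cc=cv2.connectedComponentsWithStats(g.astype(np.uint8))
for i in range(1,k):
    if ss[i,4]>15:
        w=W[l==i]; w=w[~np.isnan(w[:,0])]; t=w[w[:,2]>262]; print(cc[i].round(1),ss[i].tolist(),np.median(w,0).round(1),'top',len(t),np.median(t,0).round(1) if len(t) else '', mix(t).min(0).round(1) if len(t) else '',mix(t).max(0).round(1) if len(t) else '')
m=(W[...,2]>222)&(W[...,2]<233)&(np.hypot(W[...,0]-561,W[...,1]-335)<150)&(I.min(-1)>90)
pp=W[m]; print('head',len(pp),np.median(pp[:,2]),cv2.minAreaRect(pp[:,:2].astype(np.float32)))
M=mix(W)
m=(M[...,2]>240)&(M[...,2]<285)&(np.hypot(M[...,0],M[...,1])<60)&(v<240)
pp=M[m]; print('knob',len(pp),np.percentile(pp,[1,99],axis=0).round(1).tolist()); t=W[m&(M[...,2]>np.percentile(pp[:,2],60))]; print(cv2.minAreaRect(t[:,:2].astype(np.float32)),np.median(t[:,2]))
E
python3 knob.py k1
```

```text
t 12.75 pos [560.9 334.4 360. ] mix [ -0.9  -0.6 360. ] h -160.3 j [ 0.456  0.081  1.456 -0.002  1.604 -1.458] F [ 0.1 -0.9 -0.3] T [ 0.057 -0.015 -0.017] w 94.8
[305.2 197. ] [302, 192, 5, 11, 20] [568.6 320.8 243.2] top 0   
[343.  197.9] [340, 192, 7, 13, 78] [557.3 355.1 243.4] top 0   
[350.4 209.3] [348, 204, 5, 11, 43] [558.4 360.7 270.5] top 43 [558.4 360.7 270.5] [  0.6  23.2 268.6] [ 10.2  26.7 272. ]
[294.6 209.4] [293, 206, 4, 8, 28] [574.8 314.3 270.5] top 28 [574.8 314.3 270.5] [  2.3 -25.8 269.4] [  9.2 -22.9 271.6]
head 4296 228.19655348827027 ((584.5238647460938, 344.54693603515625), (126.43685150146484, 70.07664489746094), 19.20629119873047)
knob 2564 [[-18.7, -25.8, 241.7], [20.2, 26.7, 271.1]]
((562.802490234375, 336.47552490234375), (36.24058151245117, 53.57075119018555), 19.794361114501953) 268.0949112032057
```

View pics/k1.png

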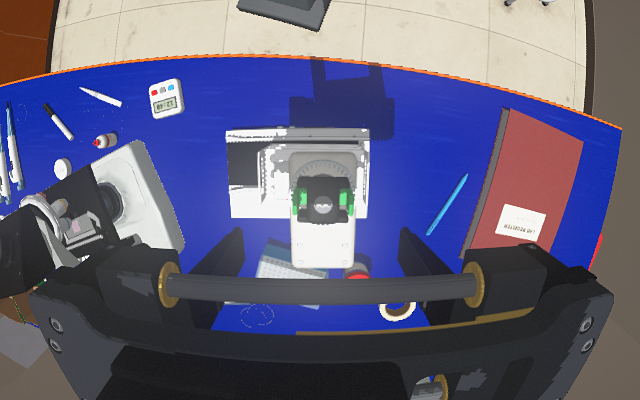

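Request:
step_arm([
  {"fingers":95,"roll":0.03,"travel":[-0.04,0.02,0.4]},
  {"fingers":95,"roll":0,"travel":[0,0,0.5]},
  {"fingers":95,"roll":0,"travel":[0,0,0.3]},
  {"fingers":95,"roll":0,"travel":[0,0,0]},
  {"fingers":95,"roll":0,"travel":[0,0,0]},
])

```text
time: 13.3
position: [563.3, 334.8, 300.1]
ee_rot: [-0.168, 0.986, -0.001, -0.0]
force: [0.1, -0.2, 0.7]
grip_width: 0.996
```

```bash
python3 knob.py k2
```

```text
t 13.3 pos [563.3 334.8 300.1] mix [  1.4  -0.9 300.1] h -160.66 j [ 4.550e-01  9.800e-02  1.537e+00 -1.000e-03  1.508e+00 -1.453e+00] F [ 0.1 -0.2  0.7] T [ 0.04  -0.001 -0.003] w 94.7
head 4654 228.25200650600067 ((576.2015991210938, 340.9635009765625), (107.57121276855469, 69.97785949707031), 19.761999130249023)
knob 3594 [[-18.6, -25.8, 240.9], [15.5, 26.7, 271.1]]
((559.251953125, 335.1224365234375), (28.90507698059082, 54.1839714050293), 18.543941497802734) 268.2075396400594
```

View pics/k2.png

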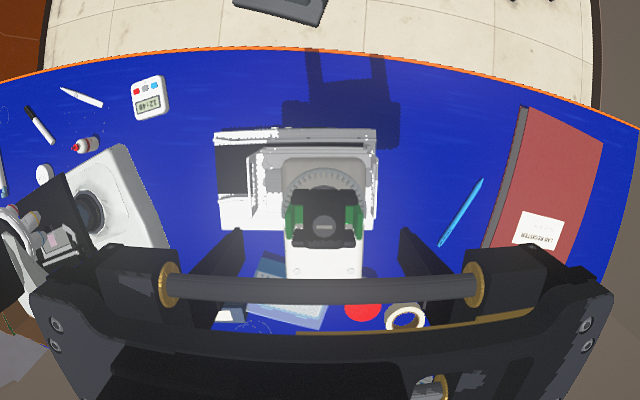

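Request:
step_arm([
  {"fingers":80,"roll":-0.02,"travel":[0.01,0.03,0.3]},
  {"fingers":70,"roll":0,"travel":[0,0,0.4]},
  {"fingers":70,"roll":0,"travel":[0,0,0.3]},
  {"fingers":70,"roll":0,"travel":[0,0,0.18]},
  {"fingers":70,"roll":0,"travel":[0,0,0]},
])

```text
time: 13.85
position: [560.9, 336.4, 238.8]
ee_rot: [-0.17, 0.986, -0.001, -0.002]
force: [0.1, -0.3, -0.7]
grip_width: 0.741
```

```bash
python3 - <<'E'
from h import *
go(0.8,0.5,240)
for n,(a,b,c,d2) in dict(side=(100,190,220,340),top=(165,265,200,310)).items():
    im,d=optics.get_image(n); cv2.imwrite(f'pics/{n}13.png',cv2.resize(im[a:b,c:d2,::-1],None,fx=5.5,fy=5.5,interpolation=cv2.INTER_CUBIC))
E
```

```text
t 13.85 pos [560.9 336.4 238.8] mix [-2.000e-01  1.300e+00  2.388e+02] h -160.47 j [ 4.590e-01  1.220e-01  1.612e+00 -1.000e-03  1.411e+00 -1.453e+00] F [ 0.1 -0.3 -0.7] T [ 0.05  -0.022 -0.003] w 70.4
units [-0.021 -0.017 -0.025]
```

View pics/side13.png

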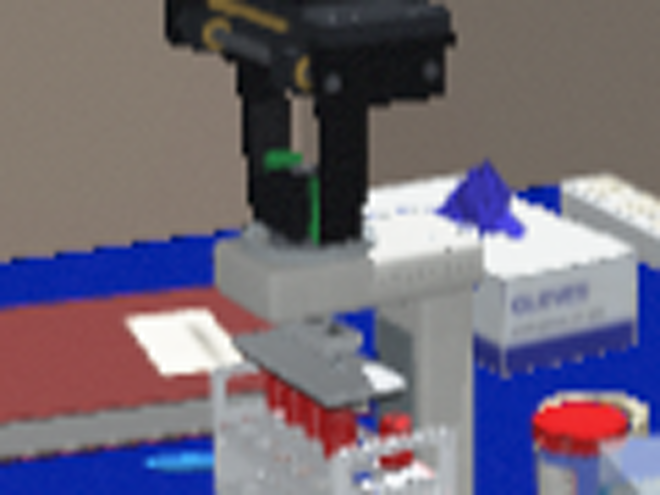

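Request:
step_arm([
  {"fingers":70,"roll":0,"travel":[-0.02,-0.02,-0.03]},
  {"fingers":60,"roll":0,"travel":[0,0,0]},
  {"fingers":56,"roll":0,"travel":[0,0,0]},
  {"fingers":52,"roll":0,"travel":[0,0,0]},
  {"fingers":50,"roll":0,"travel":[0,0,0]},
], grip_force=30)

```text
time: 14.45
position: [563.2, 336.5, 243.1]
ee_rot: [-0.17, 0.986, -0.0, 0.0]
force: [0.3, 1.3, 1.5]
grip_width: 0.538
```

Request:
step_arm([
  {"fingers":46,"roll":0,"travel":[0,0,0]},
  {"fingers":42,"roll":0,"travel":[0,0,0]},
  {"fingers":40,"roll":0,"travel":[0,0,0]},
  {"fingers":40,"roll":0,"travel":[0,0,0]},
  {"fingers":40,"roll":0,"travel":[0,0,0]},
])

```text
time: 14.95
position: [563.1, 336.8, 243.3]
ee_rot: [-0.17, 0.986, -0.0, 0.001]
force: [-1.2, 3.4, 5.8]
grip_width: 0.443
```

```bash
python3 - <<'E'
from h import *
st()
for n,(a,b,c,d2) in dict(side=(100,190,220,340)).items():
    im,d=optics.get_image(n); cv2.imwrite(f'pics/{n}14.png',cv2.resize(im[a:b,c:d2,::-1],None,fx=5.5,fy=5.5,interpolation=cv2.INTER_CUBIC))
st()
E
```

```text
t 14.95 pos [563.1 336.8 243.3] mix [  1.9   1.  243.3] h -160.46 j [ 0.457  0.121  1.606 -0.     1.414 -1.454] F [-1.2  3.4  5.8] T [ 0.607  0.352 -0.027] w 42.2
t 15.0 pos [563.1 336.8 243.3] mix [  1.9   1.  243.3] h -160.46 j [ 0.457  0.121  1.606 -0.     1.414 -1.454] F [-1.6  2.7  5.8] T [0.658 0.347 0.025] w 41.8
```

View pics/side14.png

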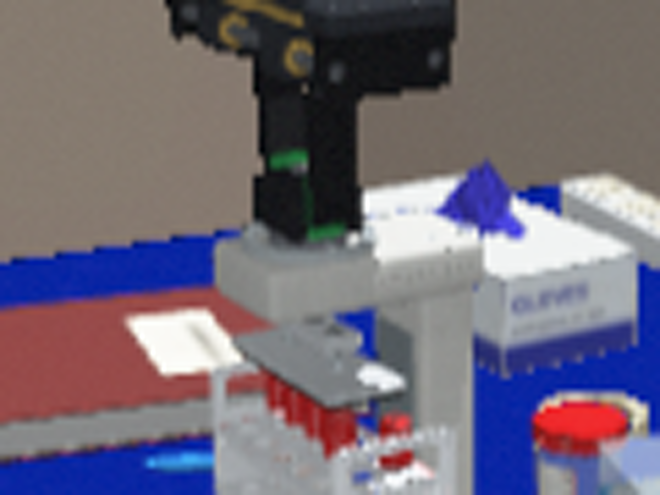

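Request:
step_arm([
  {"fingers":40,"roll":0.5,"travel":[0,0.01,0]},
  {"fingers":40,"roll":0.5,"travel":[0,0,0]},
  {"fingers":40,"roll":0.5,"travel":[0,0,0]},
  {"fingers":40,"roll":0,"travel":[0,0,0]},
])

```text
time: 15.4
position: [563.1, 336.7, 243.3]
ee_rot: [-0.091, 0.996, -0.001, 0.001]
force: [-0.9, 1.4, 5.5]
grip_width: 0.443
```

```bash
cat > tq.py <<'E'
from h import *
import sys
L=[]
for i in range(4):
    s=r.state(); q=R.from_quat(s['ee_rot']).as_matrix(); L.append(np.r_[s['ft_torque'],s['force'],np.degrees(np.arctan2(q[1,0],q[0,0])),s['grip_width']*95.1,mix(s['position'])])
    if i<3: im,d=optics.get_image('side')
L=np.array(L); m=L.mean(0); cv2.imwrite(f'pics/{sys.argv[1]}.png',cv2.resize(im[100:190,220:340,::-1],None,fx=5.5,fy=5.5,interpolation=cv2.INTER_CUBIC))
print('t',s['time'],'Tz',L[:,2].round(3),m[2].round(3),'T',m[:2].round(2),'F',m[3:6].round(1),'turn rad',np.radians(-160.46-m[6]).round(3),'w',m[7].round(1),'pos',m[8:].round(1))
E
python3 tq.py q1
```

```text
t 15.55 Tz [-0.028 -0.053 -0.046 -0.017] -0.036 T [0.4  0.28] F [-1.1  1.6  5.3] turn rad 0.158 w 41.9 pos [  1.9   0.9 243.3]
```

View pics/q1.png

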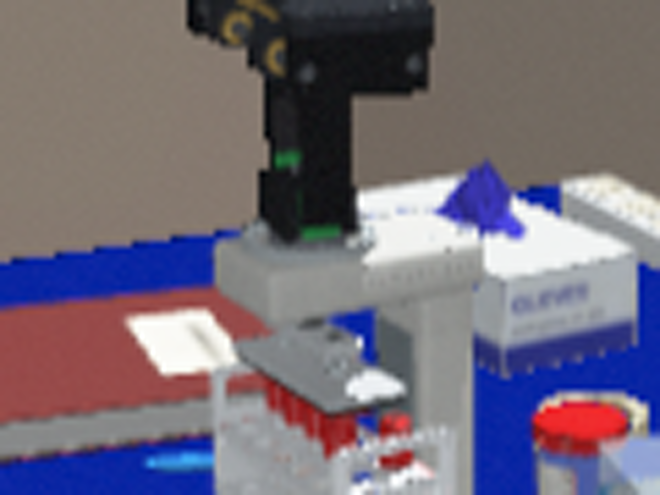

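Request:
step_arm([
  {"fingers":40,"roll":0.5,"travel":[0,0,0]},
  {"fingers":40,"roll":0.5,"travel":[0,0,0]},
  {"fingers":40,"roll":0.5,"travel":[0,0,0]},
  {"fingers":40,"roll":0,"travel":[0,0,0]},
])

```text
time: 15.95
position: [563.1, 336.6, 243.3]
ee_rot: [-0.013, 1.0, -0.001, 0.001]
force: [-1.6, 0.8, 5.1]
grip_width: 0.441
```

```bash
python3 tq.py q2
```

```text
t 16.1 Tz [-0.05  -0.067 -0.074 -0.017] -0.052 T [0.3  0.26] F [-1.1  1.3  4.9] turn rad 0.315 w 41.7 pos [  1.9   0.8 243.3]
```

View pics/q2.png

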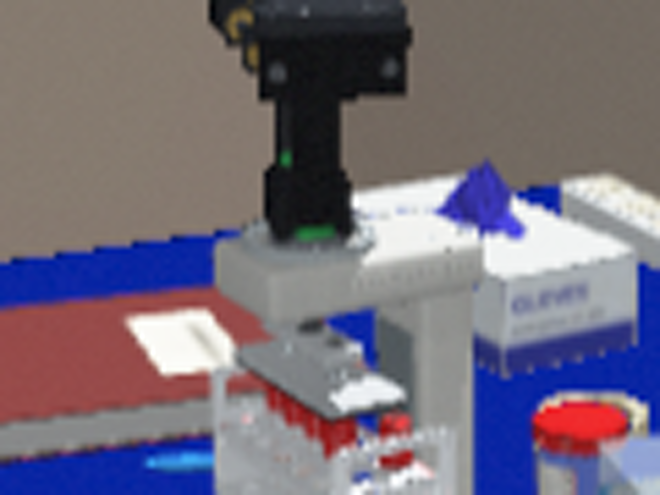

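Request:
step_arm([
  {"fingers":40,"roll":0.5,"travel":[0,0,0]},
  {"fingers":40,"roll":0.5,"travel":[0,0,0]},
  {"fingers":40,"roll":0,"travel":[0,0,0]},
])

```text
time: 16.4
position: [563.1, 336.5, 243.3]
ee_rot: [0.04, 0.999, -0.001, 0.001]
force: [-0.7, 0.7, 5.5]
grip_width: 0.44
```

```bash
python3 tq.py q3
```

```text
t 16.55 Tz [-0.052 -0.025 -0.019 -0.049] -0.036 T [0.27 0.26] F [-1.3  1.3  5.9] turn rad -5.864 w 41.9 pos [  1.9   0.7 243.3]
```

Request:
step_arm([
  {"fingers":40,"roll":0.5,"travel":[0,0,0]},
  {"fingers":40,"roll":0.5,"travel":[0,0,0]},
  {"fingers":40,"roll":0,"travel":[0,0,0]},
])

```text
time: 16.85
position: [563.1, 336.4, 243.3]
ee_rot: [0.092, 0.996, -0.001, 0.001]
force: [-0.5, 0.5, 5.5]
grip_width: 0.438
```

```bash
python3 tq.py q4
```

```text
t 17.0 Tz [-0.088 -0.014 -0.054 -0.043] -0.05 T [0.19 0.28] F [-1.3  0.7  5.6] turn rad -5.759 w 42.0 pos [  1.9   0.7 243.3]
```

View pics/q4.png

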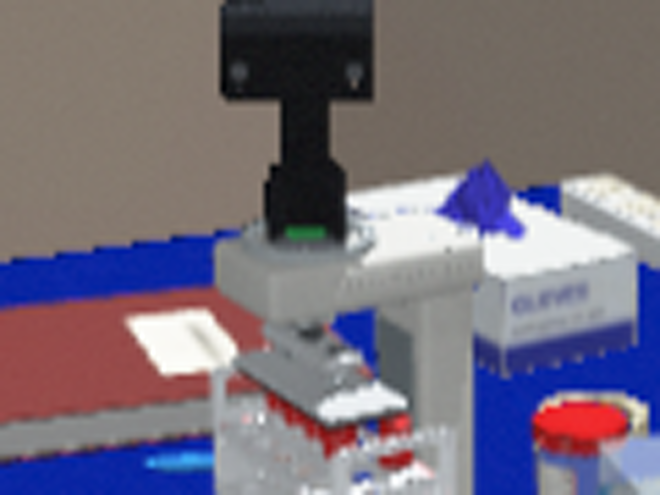

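Request:
step_arm([
  {"fingers":40,"roll":0.5,"travel":[0,0,0]},
  {"fingers":40,"roll":0.5,"travel":[0,0,0]},
  {"fingers":40,"roll":0,"travel":[0,0,0]},
])

```text
time: 17.3
position: [563.1, 336.4, 243.3]
ee_rot: [0.144, 0.99, -0.001, 0.001]
force: [-2.4, 0.4, 6.1]
grip_width: 0.436
```

```bash
sed -i 's/np.radians(-160.46-m\[6\])/np.radians((-160.46-m[6])%360)/' tq.py; python3 tq.py q5
```

```text
t 17.45 Tz [-0.024 -0.006  0.019 -0.   ] -0.003 T [0.16 0.3 ] F [-1.5  0.7  5.7] turn rad 0.629 w 41.7 pos [  1.8   0.6 243.3]
```

Request:
step_arm([
  {"fingers":40,"roll":0.5,"travel":[0,0,0]},
  {"fingers":40,"roll":0,"travel":[0,0,0]},
])

```text
time: 17.65
position: [563.1, 336.4, 243.3]
ee_rot: [0.17, 0.986, -0.001, 0.001]
force: [-1.3, -0.3, 5.4]
grip_width: 0.441
```

```bash
python3 tq.py q6
```

```text
t 17.8 Tz [0.055 0.085 0.035 0.006] 0.045 T [0.12 0.3 ] F [-1.4  0.7  5.7] turn rad 0.681 w 41.9 pos [  1.8   0.6 243.3]
```

View pics/q6.png

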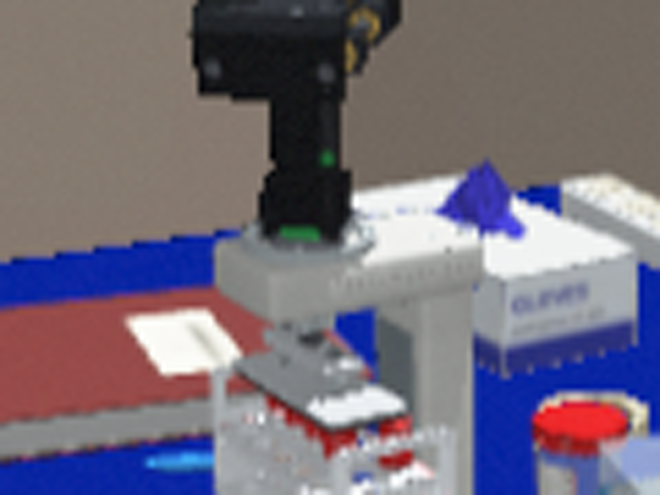

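Request:
step_arm([
  {"fingers":40,"roll":0.5,"travel":[0,0,0]},
  {"fingers":40,"roll":0,"travel":[0,0,0]},
])

```text
time: 18.0
position: [563.1, 336.3, 243.3]
ee_rot: [0.195, 0.981, -0.001, 0.001]
force: [-1.4, 0.3, 5.9]
grip_width: 0.442
```

```bash
python3 tq.py q7
```

```text
t 18.15 Tz [0.011 0.075 0.065 0.026] 0.044 T [0.09 0.3 ] F [-1.7  0.7  5.8] turn rad 0.733 w 42.0 pos [  1.8   0.6 243.3]
```

Request:
step_arm([
  {"fingers":40,"roll":0.5,"travel":[0,0,0]},
  {"fingers":40,"roll":0,"travel":[0,0,0]},
])

```text
time: 18.35
position: [563.1, 336.3, 243.3]
ee_rot: [0.221, 0.975, -0.001, 0.001]
force: [-2.2, 0.4, 5.6]
grip_width: 0.446
```

```bash
python3 tq.py q8
```

```text
t 18.5 Tz [0.138 0.053 0.053 0.036] 0.07 T [0.08 0.31] F [-1.9  0.7  5.2] turn rad 0.786 w 42.0 pos [  1.7   0.5 243.3]
```

```bash
sed -i 's/range(4)/range(int(sys.argv[2]))/; s/if i<3/if i<int(sys.argv[2])-1/; s/L\[:,2\].round(3)/L[:,2].std().round(3)/' tq.py; python3 tq.py q9 24
```

```text
t 19.65 Tz 0.031 0.092 T [0.09 0.32] F [-1.5  0.3  5.7] turn rad 0.785 w 42.0 pos [  1.7   0.5 243.3]
```

Request:
step_arm([
  {"fingers":40,"roll":0.4,"travel":[0,0,0]},
  {"fingers":40,"roll":0,"travel":[0,0,0]},
])

```text
time: 19.85
position: [563.0, 336.3, 243.3]
ee_rot: [0.241, 0.971, -0.001, 0.001]
force: [-1.7, 0.1, 5.6]
grip_width: 0.441
```

```bash
python3 tq.py q10 24
```

```text
t 21.0 Tz 0.027 0.117 T [0.05 0.32] F [-1.6  0.2  5.8] turn rad 0.827 w 41.9 pos [  1.7   0.5 243.3]
```

View pics/q10.png

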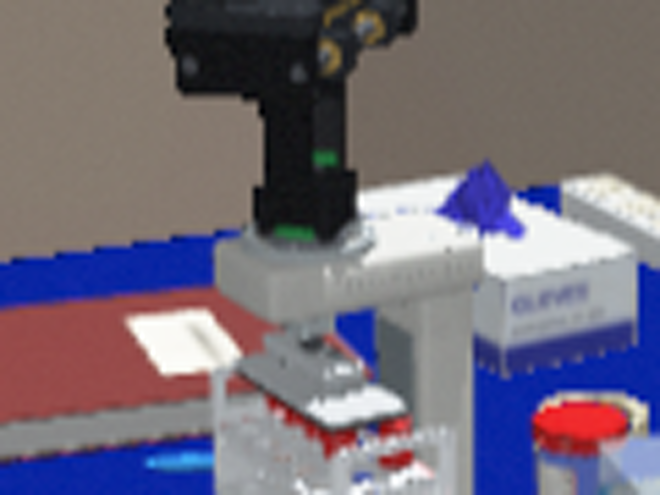

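Request:
step_arm([
  {"fingers":40,"roll":0.5,"travel":[0,0,0]},
  {"fingers":40,"roll":0,"travel":[0,0,0]},
])

```text
time: 21.2
position: [563.0, 336.2, 243.3]
ee_rot: [0.266, 0.964, -0.001, 0.001]
force: [-1.7, 0.7, 5.4]
grip_width: 0.441
```

```bash
python3 tq.py q11 24
```

```text
t 22.35 Tz 0.025 0.145 T [0.04 0.33] F [-1.6  0.1  5.7] turn rad 0.88 w 42.0 pos [  1.7   0.5 243.3]
```

Request:
step_arm([
  {"fingers":40,"roll":0.5,"travel":[0,0,0]},
  {"fingers":40,"roll":0,"travel":[0,0,0]},
])

```text
time: 22.55
position: [563.0, 336.2, 243.3]
ee_rot: [0.292, 0.957, -0.001, 0.001]
force: [-1.7, 0.3, 6.0]
grip_width: 0.439
```

```bash
python3 tq.py q12 24
```

```text
t 23.7 Tz 0.023 0.172 T [0.   0.35] F [-1.7 -0.1  6. ] turn rad 0.932 w 42.0 pos [  1.7   0.5 243.3]
```

Request:
step_arm([
  {"fingers":56,"roll":0,"travel":[0,0,0]},
  {"fingers":62,"roll":0,"travel":[0,0,0]},
  {"fingers":70,"roll":0,"travel":[0,0,0]},
  {"fingers":75,"roll":0,"travel":[0,0,0]},
  {"fingers":75,"roll":0,"travel":[0,0,0]},
])

```text
time: 24.2
position: [562.5, 336.2, 241.2]
ee_rot: [0.291, 0.957, -0.001, -0.0]
force: [-0.3, -0.1, -0.0]
grip_width: 0.772
```

```bash
python3 tq.py q13 12
```

```text
t 24.75 Tz 0.026 -0.006 T [-0.02 -0.  ] F [-0.1 -0.3  0. ] turn rad 0.932 w 74.7 pos [  1.5   0.8 242.1]
```

Request:
step_arm([
  {"fingers":75,"roll":0,"travel":[0,0,-0.4]},
  {"fingers":75,"roll":0,"travel":[0,0,-0.6]},
  {"fingers":95,"roll":0,"travel":[0,0,-0.7]},
  {"fingers":95,"roll":0,"travel":[0,0,-0.7]},
  {"fingers":95,"roll":0,"travel":[0,0,0]},
])

```text
time: 25.25
position: [564.5, 337.6, 370.1]
ee_rot: [0.291, 0.957, 0.003, 0.004]
force: [0.4, -0.7, 1.0]
grip_width: 0.975
```

```bash
python3 knob.py k3
```

```text
t 25.25 pos [564.5 337.6 370.1] mix [  3.5   1.3 370.1] h 146.12 j [ 4.580e-01  8.400e-02  1.437e+00 -1.000e-03  1.610e+00 -5.220e-01] F [ 0.4 -0.7  1. ] T [-0.062  0.006 -0.016] w 92.7
[298.1 192.4] [295, 187, 7, 10, 55] [553.7 319.3 243.4] top 0   
[336.3 191.5] [334, 187, 6, 9, 44] [574.  351.1 243.4] top 2 [570.  350.1 262.5] [ 12.7  10.9 262.2] [ 13.1  11.5 262.8]
[344.4 202.6] [343, 199, 4, 8, 27] [580.7 354.2 270.4] top 27 [580.7 354.2 270.4] [ 21.8   8.8 269.3] [ 26.6  14.6 271.7]
head 4285 228.12842653274328 ((584.367431640625, 344.72406005859375), (126.77936553955078, 70.35031127929688), 19.91217803955078)
knob 2369 [[-26.3, -24.5, 241.7], [27.6, 28.3, 271.0]]
((562.6219482421875, 336.59576416015625), (54.2301139831543, 36.18486404418945), 55.576663970947266) 268.0317633644898
```

View pics/k3.png

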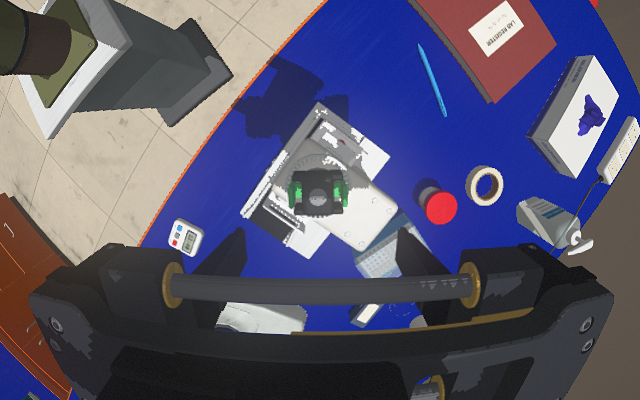

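```bash
python3 - <<'E'
from h import *
im0=cv2.imread('pics/side0.png')[:,:,::-1]; d0=np.load('pics/side0.npy')
ds=[];
for i in range(4):
    im1,d=optics.get_image('side'); ds.append(d)
d1=np.median(ds,0)
cv2.imwrite('pics/side16.png',cv2.resize(im1[100:190,220:340,::-1],None,fx=5.5,fy=5.5,interpolation=cv2.INTER_CUBIC))
for im,d in((im0,d0),(im1,d1)):
    M=mix(cloud('side',d)); I=im.astype(int)
    m=(abs(M[...,0])<24)&(M[...,1]>-58)&(M[...,1]<40)&(M[...,2]>140)&(M[...,2]<180)&(I[...,0]-I[...,1]<25)
    p=M[m]; h,e=np.histogram(p[:,2],bins=np.arange(140,180,1)); print(dict(zip(e[:-1],h)))
    for a in((-58,-40),(-40,-20),(-20,0)):
        k=p[(p[:,1]>a[0])&(p[:,1]<a[1])]; h,e=np.histogram(k[:,2],bins=np.arange(140,180,1)); c=e[h.argmax()]; kk=k[abs(k[:,2]-c-.5)<2.5]; print(a,len(kk),kk[:,2].mean().round(2), np.median(kk[:,2]).round(2))
    # head top and background ref
    m=(abs(M[...,0])<60)&(abs(M[...,1])<33)&(M[...,2]>222)&(M[...,2]<233); print('head',np.median(M[m][:,2]))
E
```

```text
{np.int64(140): np.int64(2), np.int64(141): np.int64(2), np.int64(142): np.int64(4), np.int64(143): np.int64(1), np.int64(144): np.int64(2), np.int64(145): np.int64(4), np.int64(146): np.int64(1), np.int64(147): np.int64(0), np.int64(148): np.int64(0), np.int64(149): np.int64(0), np.int64(150): np.int64(0), np.int64(151): np.int64(0), np.int64(152): np.int64(0), np.int64(153): np.int64(0), np.int64(154): np.int64(0), np.int64(155): np.int64(0), np.int64(156): np.int64(0), np.int64(157): np.int64(0), np.int64(158): np.int64(1), np.int64(159): np.int64(4), np.int64(160): np.int64(2), np.int64(161): np.int64(3), np.int64(162): np.int64(8), np.int64(163): np.int64(1), np.int64(164): np.int64(28), np.int64(165): np.int64(54), np.int64(166): np.int64(63), np.int64(167): np.int64(10), np.int64(168): np.int64(2), np.int64(169): np.int64(3), np.int64(170): np.int64(1), np.int64(171): np.int64(2), np.int64(172): np.int64(3), np.int64(173): np.int64(0), np.int64(174): np.int64(2), np.int64(175): np.int64(1), np.int64(176): np.int64(1), np.int64(177): np.int64(0), np.int64(178): np.int64(0)}
(-5
[... 605 characters left out ...]
4(1), np.int64(158): np.int64(0), np.int64(159): np.int64(0), np.int64(160): np.int64(2), np.int64(161): np.int64(6), np.int64(162): np.int64(2), np.int64(163): np.int64(7), np.int64(164): np.int64(8), np.int64(165): np.int64(6), np.int64(166): np.int64(8), np.int64(167): np.int64(24), np.int64(168): np.int64(24), np.int64(169): np.int64(3), np.int64(170): np.int64(1), np.int64(171): np.int64(2), np.int64(172): np.int64(3), np.int64(173): np.int64(2), np.int64(174): np.int64(2), np.int64(175): np.int64(5), np.int64(176): np.int64(0), np.int64(177): np.int64(0), np.int64(178): np.int64(1)}
(-58, -40) 42 153.25 153.33
(-40, -20) 43 153.39 153.35
(-20, 0) 22 153.22 153.22
head 226.5641654679509
```

View pics/side16.png

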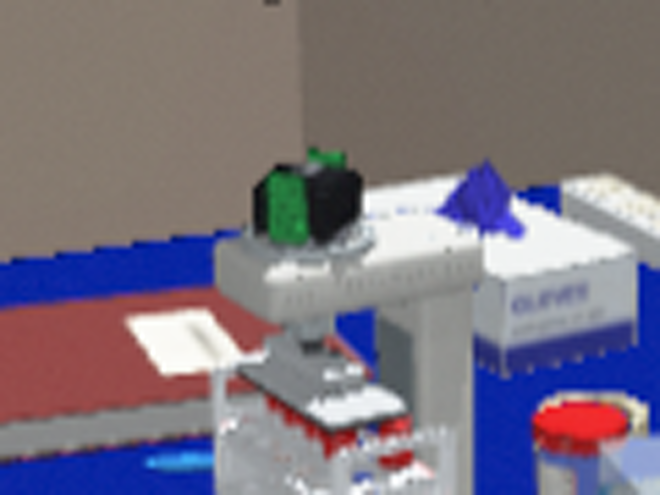

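```bash
python3 look.py s17; python3 - <<'E'
from h import *
im,d=optics.get_image('top'); cv2.imwrite('pics/t17.png',cv2.resize(im[160:260,200:330,::-1],None,fx=5,fy=5,interpolation=cv2.INTER_CUBIC))
W0=rep('top'); 
for u,v in((340,230),(371,196),(407,165),(388,219)):
    print((u,v),np.abs(im[v-8:v+9,u-8:u+9].astype(int)-W0[0][v-8:v+9,u-8:u+9].astype(int)).mean().round(1))
E
```

```text
t 25.5 pos [562.3 336.5 360.2] mix [  1.1   1.  360.2] h 146.12 j [ 4.580e-01  8.900e-02  1.448e+00 -1.000e-03  1.609e+00 -5.220e-01] F [ 0.2  0.2 -0.1] T [ 0.034 -0.018 -0.028] w 94.9
panel y -85 244
-82.60671703869275 [-1.10524971e-02 -8.25430125e+01] [ 2.89261788e-03 -8.28048897e+01]
(340, 230) 5.7
(371, 196) 6.3
(407, 165) 4.4
(388, 219) 5.3
```

View pics/t17.png

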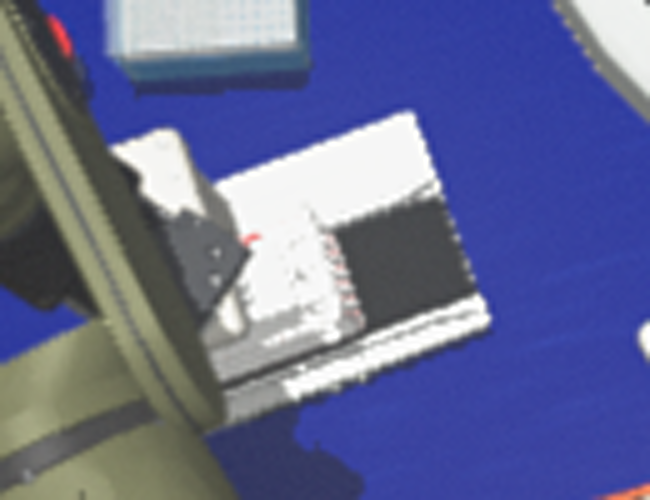

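View pics/s17.png

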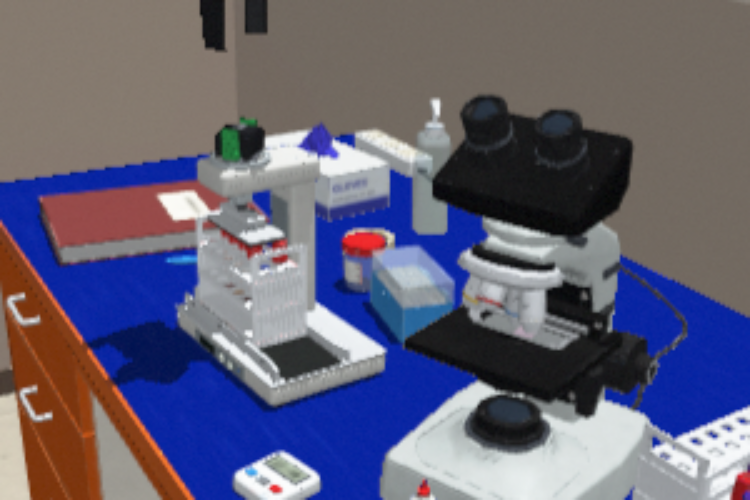

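```bash
python3 -c "
from bench import r
print(r.hand_in()); print(r.state()['time'])"
```

```text
the job is handed in; nothing more can be done
None
the job is handed in; nothing more can be done
```

I slid the rack home against the end stop, turned the clamp down to about 11 N on the caps, left it locked, and handed the job in. No verdict was reported.

**Rack:** It is pushed up against the end stop, where the resistance rose to about 7 N. The trailing panel measures y ≈ -82.6 mm, against about -82 expected and -87 as the limit. An earlier push, with the gripper lower, met something at about 10 N before the rack was home. I took this to be the gripper body touching the clamp's pressure plate, so I backed off, raised the tool 25 mm and finished the push.

**Clamp:** I pinched both tabs fully in and turned the knob clockwise until the turning moment rose. When I let go, the knob settled in the sixth notch, at about 0.946 rad in the wrist image (notch at 0.942). The tab faces are 54.2 mm apart, so both tabs are out.

**Force on the caps:** Two checks agree.
- The turning moment gives about 11.1 N.
- The plate dropped 12.6 mm for 18.8 mm of screw travel, which gives about 11.2 N.

One thing disagreed. After contact the moment rose by about 0.54 N m per rad, not the stated 0.72. Going by turn angle alone, the force could be as high as about 14.5 N, which is still inside 5 to 15 N.

**Bench and gripper:** The four bystanders look unmoved in the top image. The gripper finished clear of everything, with the fingertips about 90 mm above the knob, at about 25.5 s.

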